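# Load the bottle shaker, draw its jaws in with the turnbuckle, close the lid and start it

### The arm

A 7-joint arm with a two-finger parallel gripper is mounted at the origin on a cart in front of the work surface, level with it; the furniture and walls round the work are solid. World frame = base frame: x ahead of the robot, y to its left, z up, the work surface at z = 0. Lengths are in m, angles in rad, forces in N, time in s.
With the tool pointing down it reaches from about 0.35 to 0.9 m from the base axis. Payload 8.1 kg.
Tool frame: the origin (TCP) lies between the finger pads; the fingertips stand 8 mm ahead of it and the grasp point (between the pads) lies 11 mm behind it (arm.tcp_to_tips is the distance from the TCP to the fingertips, in m); z points along the fingers, x is the direction in which the jaws open and shut, and the axes are right-handed (so a half turn about z gives the same grasp; the last joint's range is limited). The gripper opens to 92 mm and grips with 3 to 60 N. Pads are 19 mm wide; open, the fingers measure 130 mm over their backs; the gripper's body (75 mm by 190 mm) begins 47 mm behind the grasp point.
Start: joints at [-1.245, 0.434, 0.025, 1.573, -0.012, 1.134, -0.075], TCP at [0.26, 0.568, 0.235] pointing down, gripper open.
Joint ranges: [-2.62, 2.62], [-0.44, 2.09], [-1.27, 1.32], [0.08, 2.57], [-1.32, 4.46], [0.12, 2], [-2.74, 2.74]. Speed limits (rad/s): [2.22, 2.22, 3.01, 3.01, 3.14, 3.14, 3.14].

### API

Orientations are given as a rotation vector (axis times angle).
In Python, from cell import arm, eyes gives the robot as it stands.
- The arm moves only by the tool play_rows, never from a script. Its argument "rows" is a list of rows, each a list of 3 entries, a list of its own where there are three numbers: the shift along the tool's x, y, z each as a share of 50 cm, from -1 to 1, then the turn, a rotation vector about the tool's x, y, z each as a share of 60 degrees, from -1 to 1, then the opening, from -1 (shut) to 1 (fully open), so that 0 is half open. In form: [[[dx, dy, dz], [ax, ay, az], grip], ...]. A call has 1 to 10 rows; each row is the pose to reach, as a shift and turn from the pose commanded when the call began, along the tool's axes at that moment; what a row does not reach only later rows make up. A row lasts 1/10 s, in which the tool goes at most 50 mm and 8.59 degrees, less where a joint would pass 70% of its speed; a pose out of reach is approached as far as the arm can. A call with a number of a shift or a turn outside -1 to 1 is refused whole. A call with a gripper value outside its range is refused whole. The fingers move at their own pace and stop on an object; "newtons" is the grip in N (left out, the last holds). Time passes only in rows, so rows that repeat a pose let the fingers close. It gives the time, the measured TCP pose, the force and the opening at its end, in the units of the state.
- arm.observe(): the state, without advancing time (a new reading comes with each control period).
- eyes.get_image(name): name is "side" or "top" or "wrist"; returns (picture, depth): 420x560x3 uint8, red, green, blue; 420x560 float32, m along the optical axis (not along the pixel's ray), 0 where there is no reading.
- eyes.get_calibration(name): a dict with "intrinsics" (3x3 intrinsics, pixels), "R" (3x3) and "t" (3): a world point X has camera coordinates R X + t. Camera axes: x right, y down, z forward; pixel columns grow to the right and rows downward; lengths in m; the calibration is good to about 2 mm. A picture is of the moment at which its call begins: read the wrist's pose just before it. get_calibration takes no time and is no camera call; for the wrist camera it gives the pose at the moment of the call.
- arm.sign_off(): hands the job in, once; it reports no verdict.
The state is a dict: "clock": time; "joints": joint angles; "dq": joint speeds; "joint_efforts": joint torques, N m; "position": TCP position; "ee_rot": TCP orientation; "force": force on the tool from outside, world axes, zero at the start; "ft_torque": the same for the moment, N m; "width": opening from 0.0 (shut) to 1.0 (fully open).
Only numpy, scipy, OpenCV 4.12 (cv2) and the standard library are available. Lean on these libraries where they do the work, as an engineer would, in place of code of your own. Each camera call takes 0.05 s, during which the arm holds its last target.

### The job

Stand every one of the small white bottles (29 mm across) upright in the shaker's clamp, on its deck between the middle bar and either jaw. Then turn the turnbuckle, its top spokes going away from you, fully home to its stop so that both jaws draw in and hold the bottles; after that lower the lid fully closed over them, and then press the start button fully down. Leave the brown reagent bottle where it stands.

Things in the scene. Friction and masses are not known exactly. Their poses are not given: they have to be found in the camera images.
- clamp (a point): Centre of the top face of the fixed shaker clamp's deck (grey base 205 x 170 mm), 10 mm above the bench. x points from the open front (turnbuckle side) to the back wall, y to the left, z up. Deck is divided by an aluminium bar 10 mm thick in y, x -50 to 70 mm, 36 mm high; lips 8 mm high cross it at x -50 to -45 and 60 to 65 mm. Clear side walls (y +/-83, x -41 to 105 mm) and back wall (x 102 mm) stand 58 mm high above the deck.
- place_0 (a point): Black disc mark on the deck, 29 mm across, where a bottle can stand (back left, at x = 35 mm, y = 27 mm in the clamp frame); any present bottle may take any of the four. The point is on the deck's top face.
- place_1 (a point): Black disc mark on the deck, 29 mm across, where a bottle can stand (back right, at x = 35 mm, y = -27 mm in the clamp frame); any present bottle may take any of the four. The point is on the deck's top face.
- place_2 (a point): Black disc mark on the deck, 29 mm across, where a bottle can stand (front left, at x = -20 mm, y = 27 mm in the clamp frame); any present bottle may take any of the four. The point is on the deck's top face.
- place_3 (a point): Black disc mark on the deck, 29 mm across, where a bottle can stand (front right, at x = -20 mm, y = -27 mm in the clamp frame); any present bottle may take any of the four. The point is on the deck's top face.
- turnbuckle_axis (a point): Centre of the turnbuckle, 55 mm above the bench, in front of the jaws; axes as the clamp's. A steel sleeve 20 mm thick, 60 mm long, along y, with a 26 mm collar in the middle and four round spokes (8 mm thick, a quarter turn apart, in the plane y = 0) that reach 38 mm from the axis. Threaded rods run from its ends to lugs of the jaws (45 to 73 mm to either side, top 70 mm above the bench).
- turnbuckle (a joint): Turn of the sleeve, rad: 0 = slack, about 0 to 0.9 at the start; grows as the top spokes go away from the robot (+x of the clamp), to its stop at 12.0 = tight. Each rad draws each jaw in by 1.5 mm. At 0 and every quarter turn (1.571) a spoke stands straight up. Friction holds it; 2 to 5 N on a spoke turns it.
- pad_left_front: Front one of the two rubber faces of the left (+y) jaw, each 49 x 8 x 30 mm, parallel to the middle bar (clamp frame x -43 to 6 and 9 to 58 mm, top 35 mm above the deck). They stand at y = 49 mm with the turnbuckle at 0 and draw in to y = 31 mm: a bottle has a gap of 44 mm at first. Each is sprung: gives up to 6 mm at 2 to 5 N. The jaw reaches 10 to 24 mm farther out.
- pad_left_back: Back rubber face of the left jaw; see pad_left_front.
- pad_right_front: Front rubber face of the right (-y) jaw, the mirror image of the left one; both jaws move in together.
- pad_right_back: Back rubber face of the right jaw.
- lid_hinge (a point): Middle of the lid's hinge line (along y of the clamp), on top of the back wall, 68 mm above the bench; axes as those of the clamp.
- lid (a joint): Lid angle, rad: 0 = closed, level on the walls; 1.6 to 1.8 at the start (upright, leaning slightly back). A stiff hinge keeps it where it is left; about 2 to 3 N at the free edge moves it. The lid is a clear panel in an aluminium frame, 170 mm wide, 142 mm from hinge line to free edge, 5 mm thick (its underside passes through the hinge line), with a 10 mm thick strip, 12 mm wide, along the free edge.
- start (a joint): Travel of the start button, m: 0 = up, 0.006 = fully down; springs back, 4 N when fully down. The shaker starts once it is pressed beyond 0.004.
- start_top (a point): Centre of the start button's top face, a grey push button 20 mm across facing up on the small control pod (32 x 70 mm, 40 mm high) behind the clamp's back wall, 121 mm from the clamp's centre along its x; reachable from above once the lid is down.
- bottle_0_mid (a point): Centre (half-way up) of a small white closed bottle, 29 mm across and 52 mm tall, about 90 g and heaviest near its base, standing at the start in a shallow fixed aluminium tray (148 x 74 mm, floor 2 mm and rim 9 mm above the bench) left of the clamp; two to four such bottles are there. z points to its cap. The cap and shoulder are narrower than the body.
- bottle_1_mid (a point): Centre (half-way up) of a small white closed bottle, 29 mm across and 52 mm tall, about 90 g and heaviest near its base, standing at the start in a shallow fixed aluminium tray (148 x 74 mm, floor 2 mm and rim 9 mm above the bench) left of the clamp; two to four such bottles are there. z points to its cap. The cap and shoulder are narrower than the body.
- bottle_2_mid (a point): Centre (half-way up) of a small white closed bottle, 29 mm across and 52 mm tall, about 90 g and heaviest near its base, standing at the start in a shallow fixed aluminium tray (148 x 74 mm, floor 2 mm and rim 9 mm above the bench) left of the clamp; two to four such bottles are there. z points to its cap. The cap and shoulder are narrower than the body.
- bottle_3_mid (a point): Centre (half-way up) of a small white closed bottle, 29 mm across and 52 mm tall, about 90 g and heaviest near its base, standing at the start in a shallow fixed aluminium tray (148 x 74 mm, floor 2 mm and rim 9 mm above the bench) left of the clamp; two to four such bottles are there. z points to its cap. The cap and shoulder are narrower than the body.
- bottle_0: The same small white bottle; origin at the centre of its underside.
- bottle_1: The same small white bottle; origin at the centre of its underside.
- bottle_2: The same small white bottle; origin at the centre of its underside.
- bottle_3: The same small white bottle; origin at the centre of its underside.
- reagent: Bystander: brown reagent bottle, 52 mm across, 98 mm tall, beyond the clamp's back left corner; to be left alone. Origin at the centre of its underside.
Things that resemble listed ones, but are neither listed nor needed, are in the scene too. Leave any orange or yellow look-alike of the bottle_1 alone. What is shaped like the bottle_2 but purple is not meant.

How it is judged:
By the outcome, as a careful person would: the job done as asked, in the order asked, and still so for the second after the job is handed in, with the robot touching nothing.
Of bottle_0, bottle_1, bottle_2, bottle_3 only 2 to 4 are there at a start; the rules pass over those that are not, and their reading is None.
At some moment in a run one of bottle_0, bottle_1, bottle_2, bottle_3 may be knocked a few centimetres aside while the robot is not near it.
Once in a run the grip may slacken for a moment while it holds something.
It also fails if it takes over 202 s, if anything falls off the work surface, if the arm or the gripper's body presses on something with over 40 N, if the wrist force passes 120 N, or if a joint passes its speed limit or range.

## Working session

There is one attempt and no reset: what is moved stays moved. The work goes in short steps, Python scripts to look and compute and a tool call to move; the robot and the scene stay as the last step left them, time stands still between calls to the robot, and variables do not carry over. Pictures are saved under pics/ and viewed, and the job is handed in when it is done.

Besides the shell and the picture viewer there is one more tool, called by a JSON object that holds its "method" and its "body", one argument or row to a line. play_rows: Moves the arm, as the interface text tells. Its arguments: {"type":"object","properties":{"rows":{"type":"array","items":{"type":"array"}},"newtons":{"type":"number"}},"required":["rows"]}

```bash
ls; mkdir -p pics; python3 - <<'E'
from cell import arm, eyes
import cv2, numpy as np
print(arm.observe())
for n in ["side","top","wrist"]:
    im,d=eyes.get_image(n)
    c=eyes.get_calibration(n)
    print(n,c)
    cv2.imwrite(f"pics/{n}0.png",im[:,:,::-1])
    np.savez(f"pics/{n}0.npz",im=im,d=d,K=c["intrinsics"],R=c["R"],t=c["t"])
E
```

```text
pics
{'clock': 0.0, 'joints': array([-1.24462439,  0.4352466 ,  0.02498328,  1.57407321, -0.01161403,
        1.13396643, -0.0751227 ]), 'dq': array([ 3.62630774e-03, -5.25444342e-05, -3.60598931e-04, -5.70537174e-04,
        1.49503470e-04,  1.37144636e-03, -1.30671445e-03]), 'joint_efforts': array([-9.50814092e-05, -6.67839646e+01,  9.84813608e-01, -3.14468408e+01,
       -6.05895510e-02,  4.27459949e-02,  1.69852106e-04]), 'position': array([0.25969894, 0.56796628, 0.23393963]), 'ee_rot': array([ 2.64248759e+00,  1.69732677e+00, -1.92505628e-03]), 'force': array([ 0.93342613, -0.34865289,  0.32638659]), 'ft_torque': array([-0.01844072, -0.00233137,  0.01269404]), 'width': 0.9993744553327032}
side {'intrinsics': array([[543.32607222,   0.        , 275.62023373],
       [  0.        , 543.32607222, 210.65392271],
       [  0.        ,   0.        ,   1.        ]]), 'R': array([[ 0.99392848, -0.10908244,  0.01439434],
       [-0.03320562, -0.42210631, -0.90593799],
       [ 0.10489786,  0.8999596 , -0.42316564]]), 't': array([-0.50010528, -0.02057498,  1.36016704])}
top {'intrinsics': array([[475.41390809,   0.        , 277.15875154],
       [  0.        , 475.41390809, 201.73917852],
       [  0.        ,   0.        ,   1.        ]]), 'R': array([[-0.01447121, -0.99964178,  0.02251435],
       [-0.98864155,  0.01093599, -0.14989423],
       [ 0.14959432, -0.02442777, -0.98844566]]), 't': array([-0.26891663,  0.47934145,  1.04646354])}
wrist {'intrinsics': array([[305.83787021,   0.        , 281.77526685],
       [  0.        , 305.83787021, 205.81877737],
       [  0.        ,   0.        ,   1.        ]]), 'R': array([[ 0.41473172,  0.90994305, -0.00111425],
       [ 0.88065439, -0.40107381,  0.2521659 ],
       [ 0.22900971, -0.10556247, -0.96768338]]), 't': array([-0.62424152, -0.03307299,  0.38909361])}
```

View pics/top0.png

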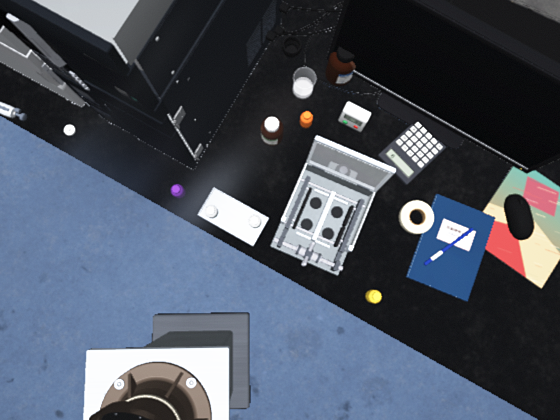

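View pics/side0.png

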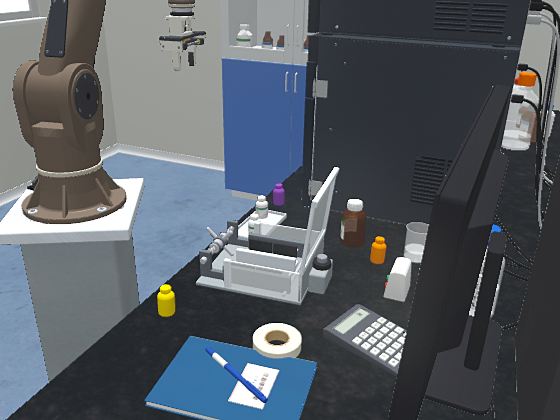

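View pics/wrist0.png

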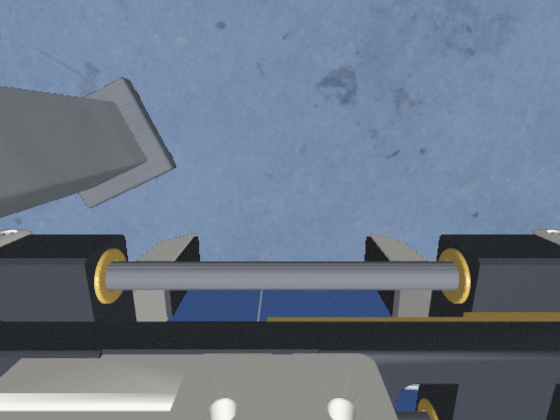

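```bash
cat > h.py <<'E'
import numpy as np, cv2
def ld(n):
    z=np.load(f"pics/{n}.npz"); return z["im"],z["d"],z["K"],z["R"],z["t"]
def ray(K,R,t,u,v,z):
    c=-R.T@t; d=R.T@np.linalg.inv(K)@np.array([u,v,1.]); return c+d*(z-c[2])/d[2]
def dep(K,R,t,u,v,d):
    return R.T@(np.linalg.inv(K)@np.array([u,v,1.])*d-t)
def proj(K,R,t,X):
    p=K@(R@np.asarray(X)+t); return p[:2]/p[2]
def snap(n,tag):
    from cell import eyes
    c=eyes.get_calibration(n); im,d=eyes.get_image(n)
    cv2.imwrite(f"pics/{tag}.png",im[:,:,::-1]); np.savez(f"pics/{tag}.npz",im=im,d=d,K=c["intrinsics"],R=c["R"],t=c["t"])
    return im,d,c["intrinsics"],c["R"],c["t"]
def crop(tag,x0,y0,x1,y1,s,out):
    im=cv2.imread(f"pics/{tag}.png")[y0:y1,x0:x1]
    cv2.imwrite(f"pics/{out}.png",cv2.resize(im,None,fx=s,fy=s,interpolation=cv2.INTER_CUBIC))
E
python3 - <<'E'
from h import *
crop("top0",170,100,420,290,3.2,"top0c")
crop("side0",180,170,360,310,4,"side0c")
E
```

```text
(no output)
```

View pics/top0c.png

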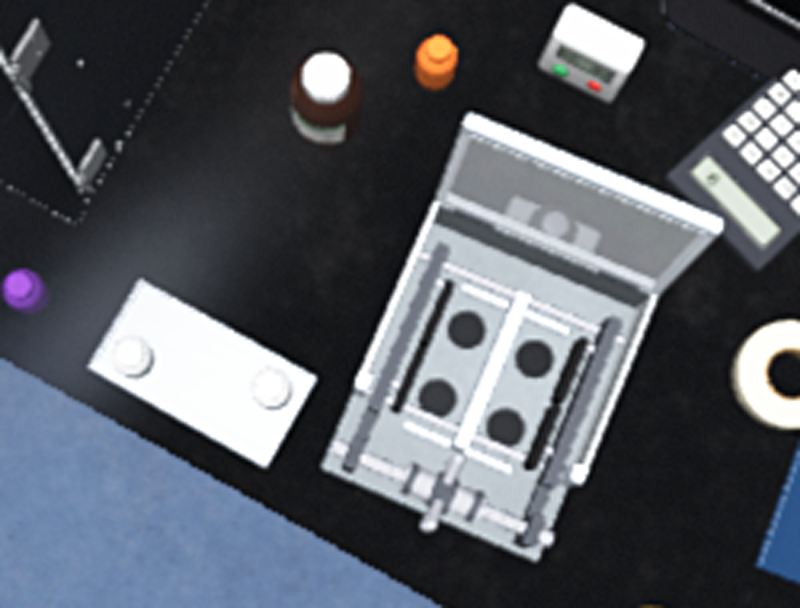

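View pics/side0c.png

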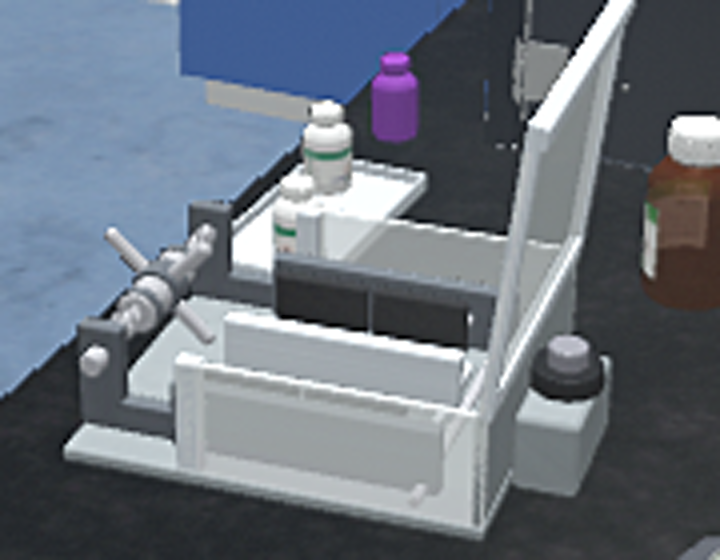

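```bash
python3 - <<'E'
from h import *
im,d,K,R,t=ld("top0")
g=im.max(2)
m=(g<80).astype(np.uint8)
n,l,s,c=cv2.connectedComponentsWithStats(m)
for i in range(1,n):
    x,y,w,h,a=s[i]
    if 290<c[i][0]<350 and 190<c[i][1]<245 and a>30: 
        print(s[i],c[i],ray(K,R,t,*c[i],.010))
cent=[(315.6,202.8),(337.2,211.9),(306.6,224.1),(327.8,233.4)]
P=[]
for u in cent:
    # refine weighted
    x0,y0=int(u[0])-8,int(u[1])-8
    w=np.clip(140-g[y0:y0+17,x0:x0+17].astype(float),0,None)
    yy,xx=np.mgrid[y0:y0+17,x0:x0+17]
    r=(xx-u[0])**2+(yy-u[1])**2<64; w=w*r
    q=((xx*w).sum()/w.sum(),(yy*w).sum()/w.sum())
    X=ray(K,R,t,*q,.010); P.append(X[:2]); print(q,X)
A=np.array([[35,27],[35,-27],[-20,27],[-20,-27]])/1000.; P=np.array(P)
ac=A-A.mean(0);pc=P-P.mean(0)
H=ac.T@pc; th=np.arctan2(H[0,1]-H[1,0],H[0,0]+H[1,1])
Rm=np.array([[np.cos(th),-np.sin(th)],[np.sin(th),np.cos(th)]])
o=P.mean(0)-Rm@A.mean(0)
print("clamp",o,"yaw",th,np.degrees(th),"res",(P-(A@Rm.T+o))*1000)
def W(x,y,z): return np.r_[Rm@[x,y]+o,z]
np.savez("clamp.npz",o=o,th=th)
v=im.copy()
for p in [(-.102,.085,0),(.102,.085,0),(-.102,-.085,0),(.102,-.085,0),(.121,0,.046),(.105,.083,.068),(.105,-.083,.068),(-.041,.083,.068)]:
    q=proj(K,R,t,W(*p)); cv2.circle(v,tuple(int(round(a)) for a in q),2,(255,0,0),-1)
cv2.imwrite("pics/ov0.png",cv2.resize(v[100:290,170:420,::-1],None,fx=3.2,fy=3.2))
# bottles caps
for u0 in [(170+132/3.2,100+355/3.2),(170+271/3.2,100+387/3.2)]:
    print("cap",[ray(K,R,t,*u0,z) for z in (.054,.0495)],d[int(u0[1]),int(u0[0])],dep(K,R,t,*u0,d[int(round(u0[1])),int(round(u0[0]))]))
im,d,K,R,t=ld("side0")
for u0,nm in [((180+327/4,170+104/4),'captop A'),((180+296/4,170+178/4),'captop B')]:
    print(nm,dep(K,R,t,*u0,d[int(round(u0[1]))+1,int(round(u0[0]))]))
E
```

```text
[293 188  18  41 103] [301.58252427 208.12621359] [ 0.46451055 -0.3327731   0.01      ]
[310 198  11  11  90] [315.3 202.7] [ 0.47700816 -0.36532815  0.01      ]
[332 207  10  11  88] [336.5        211.72727273] [ 0.45505679 -0.41457226  0.01      ]
[334 206  19  41 149] [343.00671141 226.31543624] [ 0.42055251 -0.4286681   0.01      ]
[301 219  11  11  88] [306.21590909 223.96590909] [ 0.42710413 -0.34276723  0.01      ]
[323 228  10  11  86] [327.59302326 233.29069767] [ 0.40470378 -0.39209257  0.01      ]
(np.float64(315.26284457098484), np.float64(202.7097191665588)) [ 0.47698605 -0.36524007  0.01      ]
(np.float64(336.5105067985167), np.float64(211.81396786155747)) [ 0.45485161 -0.41459016  0.01      ]
(np.float64(306.251009327579), np.float64(223.95976611443686)) [ 0.42711753 -0.34284957  0.01      ]
(np.float64(327.54750717828244), np.float64(233.1459149047246)) [ 0.40504252 -0.3919966   0.01      ]
clamp [ 0.43416024 -0.37559087] yaw -0.4229257154068441 -24.23185854036314 res [[-0.17202469  0.09476943]
 [-0.14323168 -0.01314454]
 [ 0.11351633 -0.08838088]
 [ 0.20174004  0.00675598]]
cap [array([ 0.45443271, -0.12679248,  0.054     ]), array([ 0.45503215, -0.12627496,  0.0495    ])] 1.0643063 [ 0.4542651  -0.12693718  0.05525822]
cap [array([ 0.43076668, -0.2237705 ,  0.054     ]), array([ 0.43126549, -0.22366535,  0.0495    ])] 1.0653491 [ 0.43074599 -0.22377486  0.05418662]
captop A [ 0.45572351 -0.12771955  0.0578597 ]
captop B [ 0.4310034  -0.21735962  0.05349015]
```

View pics/ov0.png

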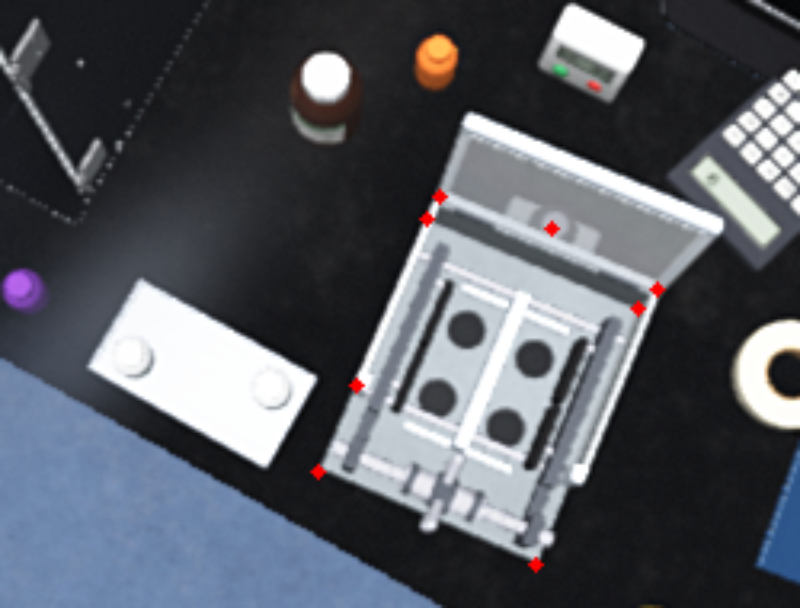

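```bash
python3 - <<'E'
from h import *
im,d,K,R,t=ld("top0")
v,u=np.mgrid[0:420:12,0:260:20]
for vv in range(0,200,16):
    print(vv,[tuple(np.round(dep(K,R,t,uu,vv,d[vv,uu]),2)) if d[vv,uu]>0 else None for uu in range(20,360,30)])
z=np.load("clamp.npz");o=z["o"];th=float(z["th"]);c,s=np.cos(th),np.sin(th);Rm=np.array([[c,-s],[s,c]])
ip=lambda X:(Rm.T@(np.array(X[:2])-o)).round(4)
f=lambda u,v:(170+u/3.2,100+v/3.2)
print("collar top",ip(ray(K,R,t,*f(440,488),.068)))
print("sleeve ends",ip(ray(K,R,t,*f(412,475),.065)),ip(ray(K,R,t,*f(470,500),.065)))
print("spoke front tip",[ip(ray(K,R,t,*f(430,525),z)) for z in (.055,.08)],"rear",[ip(ray(K,R,t,*f(457,452),z)) for z in (.03,.08)])
print("lid edge",[dep(K,R,t,*map(float,f(*p)),d[int(f(*p)[1]),int(f(*p)[0])]) for p in [(470,120),(590,170),(718,222)]])
for p in [(470,120),(590,170),(718,222)]:
    print([ip(ray(K,R,t,*f(*p),zz)) for zz in (.2,.21)])
print("button",ip(ray(K,R,t,*f(556,224),.048)))
print("bottles",ip((.4545,-.1265)),ip((.431,-.2237)))
print("tray",[ray(K,R,t,*f(*p),.009).round(3) for p in [(90,368),(140,280),(317,377),(268,466)]])
im,d,K,R,t=ld("side0")
g=lambda u,v:(180+u/4,170+v/4)
# spokes ends on plane y=0 of clamp
n=np.r_[Rm@[0,1],0]; o3=np.r_[o,0]
for nm,p in [("front tip",(112,234)),("lower tip",(207,335)),("sleeve mid",(150,300))]:
    u0=g(*p); cc=-R.T@t; dd=R.T@np.linalg.inv(K)@np.array([*u0,1.]); k=n@(o3-cc)/(n@dd); X=cc+k*dd; print(nm,ip(X),X[2])
X=[dep(K,R,t,*g(*p),d[int(g(*p)[1]),int(g(*p)[0])]) for p in [(570,347),(625,5),(540,130),(400,280)]]
for x in X: print(x, ip(x))
E
```

```text
0 [(np.float64(0.61), np.float64(0.02), np.float64(0.63)), (np.float64(0.65), np.float64(0.01), np.float64(0.57)), (np.float64(0.65), np.float64(-0.02), np.float64(0.57)), (np.float64(0.65), np.float64(-0.06), np.float64(0.57)), (np.float64(0.61), np.float64(-0.11), np.float64(0.63)), (np.float64(0.65), np.float64(-0.13), np.float64(0.57)), (np.float64(0.7), np.float64(-0.16), np.float64(0.49)), (np.float64(0.76), np.float64(-0.19), np.float64(0.39)), (np.float64(0.84), np.float64(-0.24), np.float64(0.25)), (np.float64(1.0), np.float64(-0.32), np.float64(0.0)), (np.float64(1.0), np.float64(-0.39), np.float64(-0.0)), (np.float64(0.82), np.float64(-0.41), np.float64(0.28))]
16 [(np.float64(0.63), np.float64(0.04), np.float64(0.57)), (np.float64(0.59), np.float64(-0.02), np.float64(0.62)), (np.float64(0.63), np.float64(-0.03), np.float64(0.57)), (np.float64(0.63), np.float64(-0.06), np.float64(0.57)), (np.float64(0.6), np.float64(-0.11), np.float64(0.61)), (np.float64(0.64), np.float64(-0.13), np.float64(0.54)), (np.float64(0.69), np.float64(-0.15), np.float64(0.46)), (np.float64(0.75),
[... 8142 characters left out ...]
rray([0.1198, 0.0813])]
[array([0.1234, 0.001 ]), array([0.1203, 0.0017])]
[array([ 0.1248, -0.0838]), array([ 0.1216, -0.0822])]
button [ 0.1243 -0.0024]
bottles [-0.0837  0.2355] [-0.0652  0.1372]
tray [array([ 0.451, -0.091,  0.009]), array([ 0.516, -0.127,  0.009]), array([ 0.443, -0.256,  0.009]), array([ 0.378, -0.22 ,  0.009])]
front tip [-0.1114 -0.    ] 0.0802025800263052
lower tip [-0.0624  0.    ] 0.032769490576453286
sleeve mid [-0.0924  0.    ] 0.046918009510224734
[ 0.5433445  -0.42441687  0.06057752] [0.1196 0.0003]
[ 0.57204499 -0.36843078  0.20808275] [0.1228 0.0631]
[ 0.508594   -0.50311095  0.20752353] [ 0.1202 -0.0857]
[ 0.47533877 -0.32812647  0.04748908] [0.0181 0.0602]
```

```bash
cat >> h.py <<'E'
from scipy.spatial.transform import Rotation as Ro
_z=np.load("clamp.npz");O=_z["o"];TH=float(_z["th"]);_c,_s=np.cos(TH),np.sin(TH);RM=np.array([[_c,-_s],[_s,_c]])
def W(x,y): return RM@[x,y]+O
def inv(X): return RM.T@(np.array(X[:2])-O)
def down(yaw): # tool x at world yaw, z down
    y=np.radians(yaw); return np.array([[np.cos(y),np.sin(y),0],[np.sin(y),-np.cos(y),0],[0,0,-1]])
def share(pos,yaw,p0=None,R0=None):
    from cell import arm
    s=arm.observe()
    p0=s["position"] if p0 is None else np.array(p0); R0=Ro.from_rotvec(s["ee_rot"]).as_matrix() if R0 is None else R0
    sh=R0.T@(np.array(pos)-p0)/.5; tv=Ro.from_matrix(R0.T@down(yaw)).as_rotvec()/np.radians(60)
    print("shift",sh.round(4),"turn",tv.round(4))
    return sh,tv
def st():
    from cell import arm
    s=arm.observe(); R0=Ro.from_rotvec(s["ee_rot"]).as_matrix()
    print("t",round(s["clock"],2),"pos",s["position"].round(4),"clampxy",inv(s["position"]).round(4),"yaw",np.degrees(np.arctan2(R0[1,0],R0[0,0])).round(2),"z",R0[:,2].round(4),"F",s["force"].round(1),"w",round(float(s["width"]),3))
E
python3 - <<'E'
from h import *
st(); share((.40,.22,.25),20)
E
```

```text
t 0.15 pos [0.2597 0.5681 0.2341] clampxy [-0.5463  0.7889] yaw 65.43 z [-4.0e-04 -1.1e-03 -1.0e+00] F [ 0.1 -0.8  0.4] w 1.0
shift [-0.5165  0.5446 -0.0311] turn [6.000e-04 1.000e-03 7.572e-01]
```

{"method": "play_rows", "body": {
  "rows": [
    [[-0.516,0.545,-0.031],[0,0,0.757],1],
    [[-0.516,0.545,-0.031],[0,0,0.757],1],
    [[-0.516,0.545,-0.031],[0,0,0.757],1],
    [[-0.516,0.545,-0.031],[0,0,0.757],0.3],
    [[-0.516,0.545,-0.031],[0,0,0.757],0.3],
    [[-0.516,0.545,-0.031],[0,0,0.757],0.3],
    [[-0.516,0.545,-0.031],[0,0,0.757],0.3],
    [[-0.516,0.545,-0.031],[0,0,0.757],0.3],
    [[-0.516,0.545,-0.031],[0,0,0.757],0.3]
  ],
  "newtons": 20
}}

```text
clock: 1.05
position: [0.4018, 0.2164, 0.2505]
ee_rot: [3.095, 0.535, 0.001]
force: [-0.4, -0.4, 0.7]
width: 0.652
```

```bash
python3 - <<'E'
from h import *
st(); share((.437,-.150,.22),-24.2)
E
```

```text
t 1.05 pos [0.4018 0.2164 0.2505] clampxy [-0.2724  0.5265] yaw 19.63 z [ 6.e-04 -5.e-04 -1.e+00] F [-0.4 -0.4  0.7] w 0.652
shift [-0.1799  0.7137  0.0615] turn [ 5.000e-04 -6.000e-04  7.305e-01]
```

{"method": "play_rows", "body": {
  "rows": [
    [[-0.18,0.714,0.06],[0,0,0.73],0.3],
    [[-0.18,0.714,0.06],[0,0,0.73],0.3],
    [[-0.18,0.714,0.06],[0,0,0.73],0.3],
    [[-0.18,0.714,0.06],[0,0,0.73],0.3],
    [[-0.18,0.714,0.06],[0,0,0.73],0.3],
    [[-0.18,0.714,0.06],[0,0,0.73],0.3],
    [[-0.18,0.714,0.06],[0,0,0.73],0.3],
    [[-0.18,0.714,0.06],[0,0,0.73],0.3],
    [[-0.18,0.714,0.06],[0,0,0.73],0.3],
    [[-0.18,0.714,0.06],[0,0,0.73],0.3]
  ]
}}

```text
clock: 2.05
position: [0.4381, -0.1449, 0.2199]
ee_rot: [-3.074, 0.647, 0.001]
force: [0.6, 0.7, 0.3]
width: 0.653
```

```bash
python3 - <<'E'
from h import *
st(); snap("wrist","w1"); snap("side","s1"); crop("s1",180,120,380,270,4,"s1c")
E
```

```text
t 2.05 pos [ 0.4381 -0.1449  0.2199] clampxy [-0.0911  0.212 ] yaw -23.79 z [-8.e-04  3.e-04 -1.e+00] F [0.6 0.7 0.3] w 0.653
```

View pics/w1.png

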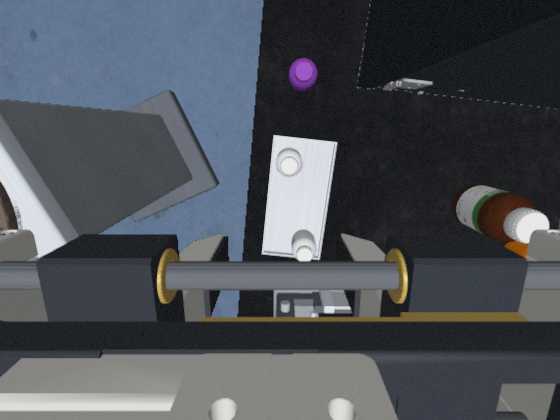

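View pics/s1c.png

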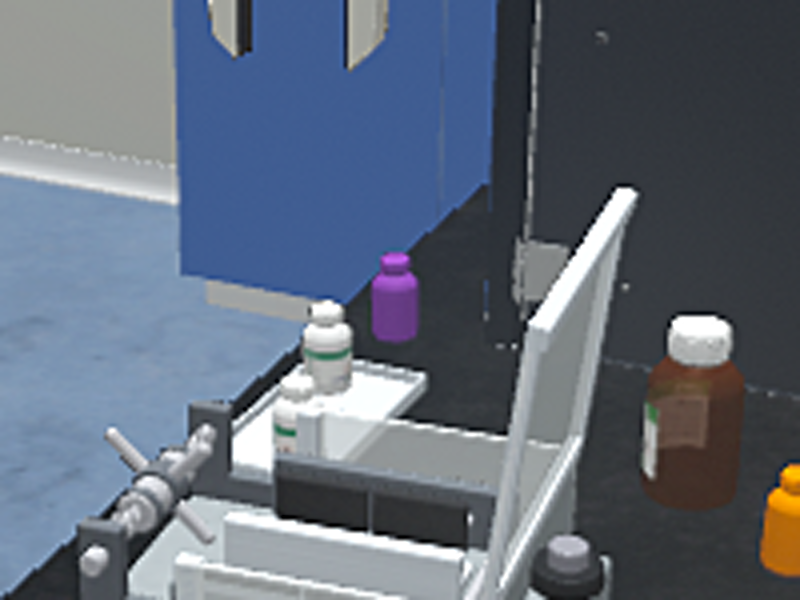

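```bash
python3 - <<'E'
from h import *
im,d,K,R,t=ld("w1")
for p in [(290,160),(304.5,253)]:
    print(ray(K,R,t,*p,.054),dep(K,R,t,*p,d[int(p[1]),int(p[0])]))
for X in [(.4545,-.1268,.054),(.431,-.2238,.054),(.4545,-.1268,.002),(.431,-.2238,.002)]: print(proj(K,R,t,X))
crop("w1",240,120,360,280,4,"w1c")
E
```

```text
[ 0.45987334 -0.11776672  0.054     ] [ 0.45986402 -0.11781768  0.05352873]
[ 0.43388766 -0.2187312   0.054     ] [ 0.43397993 -0.21834435  0.05490449]
[288.69104699 170.12276161]
[303.86135528 257.82291129]
[287.80122448 164.07793637]
[301.08052245 240.90304035]
```

View pics/w1c.png

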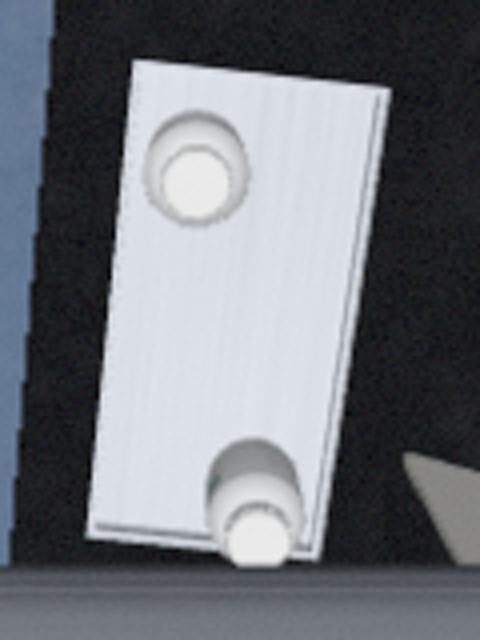

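{"method": "play_rows", "body": {
  "rows": [
    [[0,0,0],[0,0,0],0.3],
    [[0,0,0],[0,0,0],0.3],
    [[0,0,0],[0,0,0],0.3]
  ]
}}

```text
clock: 2.45
position: [0.4381, -0.1451, 0.2203]
ee_rot: [-3.074, 0.646, -0.0]
force: [-0.0, 0.5, -0.1]
width: 0.651
```

```bash
python3 - <<'E'
from h import *
st(); im,d,K,R,t=snap("wrist","w2"); snap("top","t2")
print("cam",-R.T@t)
print([ray(K,R,t,*p,.054) for p in [(289,165.75),(304.75,254)]])
im0,d0,K0,R0,t0=ld("top0"); print("topcam",-R0.T@t0)
tr=[(.451,-.091,.009),(.516,-.127,.009),(.443,-.256,.009),(.378,-.22,.009)]
for X in tr+[(.4545,-.1268,.054),(.431,-.2238,.054)]: print(proj(K,R,t,X).round(1), ((proj(K,R,t,X)-[240,120])*4).round())
crop("w2",240,120,360,280,4,"w2c"); crop("t2",190,170,280,260,8,"t2c")
E
```

```text
t 2.45 pos [ 0.4381 -0.1451  0.2203] clampxy [-0.091   0.2118] yaw -23.73 z [ 2.e-04  3.e-04 -1.e+00] F [-0.   0.5 -0.1] w 0.651
cam [ 0.46592351 -0.0837662   0.37035467]
[array([ 0.45673828, -0.12301035,  0.054     ]), array([ 0.43391664, -0.22032548,  0.054     ])]
topcam [ 0.31346032 -0.2484996   1.11227735]
[272.6 137.4] [130.  70.]
[336.4 143.5] [386.  94.]
[319.5 260.8] [318. 563.]
[261.6 255.8] [ 86. 543.]
[288.5 170. ] [194. 200.]
[303.5 257.6] [254. 550.]
```

View pics/w2c.png

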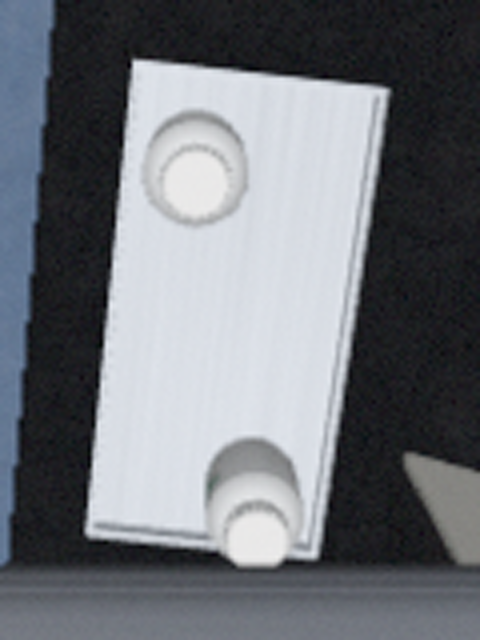

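View pics/t2c.png

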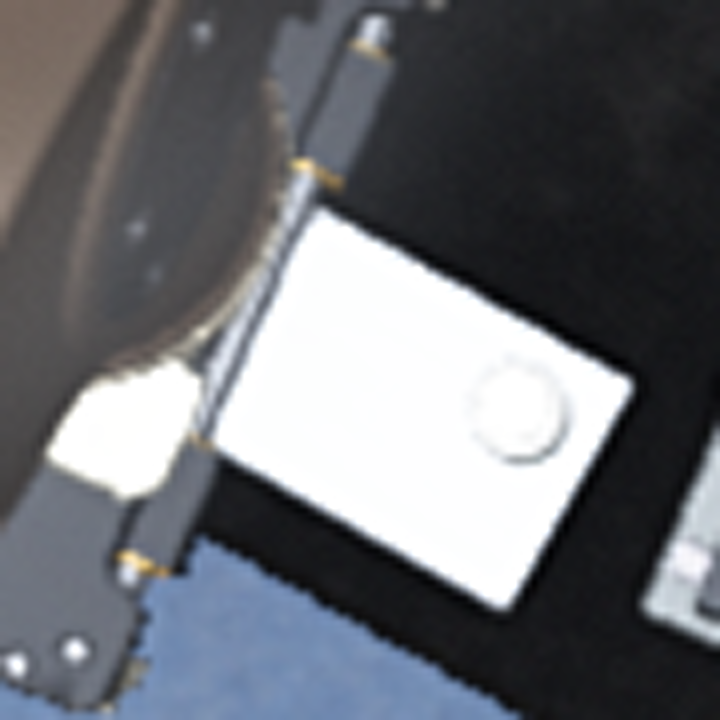

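```bash
python3 - <<'E'
from h import *
im,d,K,R,t=ld("top0")
print([ray(K,R,t,254.9,221.2,z) for z in (.01,.035)])
crop("top0",190,170,280,260,8,"t0c")
g=im[190:240,200:270].astype(int)
print(g[14:28,4:20].min(2))
E
```

```text
[array([ 0.43502349, -0.22323221,  0.01      ]), array([ 0.4322664 , -0.22380528,  0.035     ])]
[[230 238 251 251 250 249 246 245 247 250 249 250 251 251 251 251]
 [233 250 252 249 243 241 240 238 239 237 236 250 250 251 251 251]
 [243 247 238 240 245 252 250 247 247 238 228 238 246 251 250 251]
 [251 247 233 243 254 254 254 254 254 247 234 230 240 252 252 251]
 [251 247 248 254 255 254 254 254 255 252 230 233 224 241 253 252]
 [249 243 249 254 254 254 254 254 255 254 238 238 212 197 243 253]
 [250 245 250 254 254 254 254 254 255 254 231 230 215 181 236 255]
 [250 248 251 254 254 254 254 254 255 255 236 240 219 160 221 255]
 [250 248 251 254 254 255 255 255 255 250 226 241 212 142 213 255]
 [249 245 248 251 251 255 255 255 253 243 240 240 188 133 226 255]
 [251 247 243 247 246 243 239 236 238 245 242 216 147 167 250 255]
 [252 248 236 240 244 246 246 245 244 243 219 155 112 212 255 254]
 [255 253 246 234 235 240 241 240 235 208 147 117 174 251 255 253]
 [255 255 255 252 243 198 167 164 155 145 152 213 248 255 254 253]]
```

View pics/t0c.png

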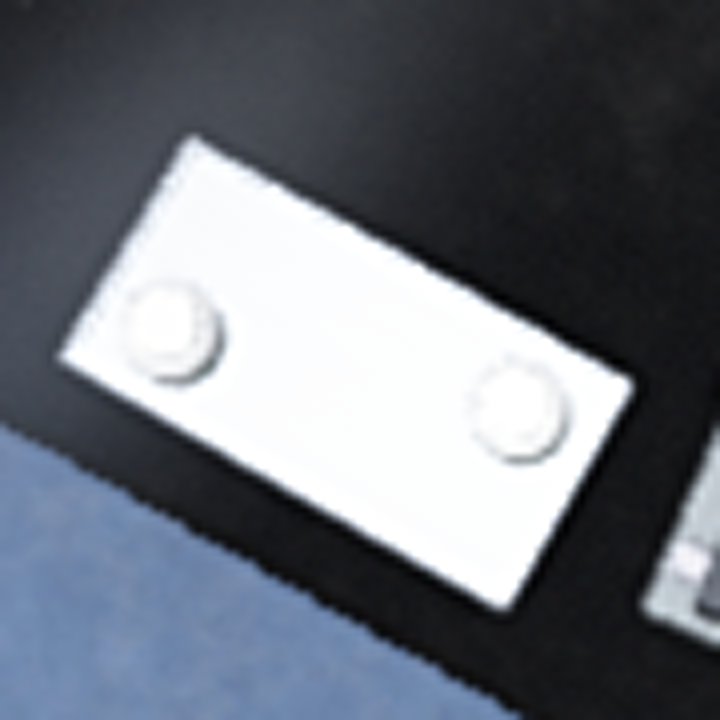

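```bash
python3 - <<'E'
from h import *
st(); share((.4325,-.223,.13),-24.2);share((.4325,-.223,.024),-24.2)
E
```

```text
t 2.55 pos [ 0.438  -0.1455  0.2203] clampxy [-0.0909  0.2114] yaw -23.76 z [ 2.e-04  2.e-04 -1.e+00] F [-0.4 -0.1  0.3] w 0.652
shift [0.0523 0.1464 0.1806] turn [-0.0002 -0.0001  0.0073]
shift [0.0523 0.1465 0.3926] turn [-0.0002 -0.0001  0.0073]
```

{"method": "play_rows", "body": {
  "rows": [
    [[0.052,0.146,0.1],[0,0,0.007],0.2],
    [[0.052,0.146,0.18],[0,0,0.007],0.2],
    [[0.052,0.146,0.18],[0,0,0.007],0.2],
    [[0.052,0.146,0.25],[0,0,0.007],0.2],
    [[0.052,0.146,0.32],[0,0,0.007],0.2],
    [[0.052,0.146,0.37],[0,0,0.007],0.2],
    [[0.052,0.146,0.39],[0,0,0.007],0.2],
    [[0.052,0.146,0.392],[0,0,0.007],0.2],
    [[0.052,0.146,0.392],[0,0,0.007],0.2]
  ]
}}

```text
clock: 3.45
position: [0.4329, -0.2234, 0.0249]
ee_rot: [3.072, -0.659, 0.001]
force: [0.1, -1.0, 0.5]
width: 0.603
```

```bash
python3 - <<'E'
from h import *
st(); snap("side","s3"); crop("s3",180,120,380,270,4,"s3c")
E
```

```text
t 3.45 pos [ 0.4329 -0.2234  0.0249] clampxy [-0.0637  0.1383] yaw -24.22 z [ 9.e-04 -3.e-04 -1.e+00] F [ 0.1 -1.   0.5] w 0.603
```

View pics/s3c.png

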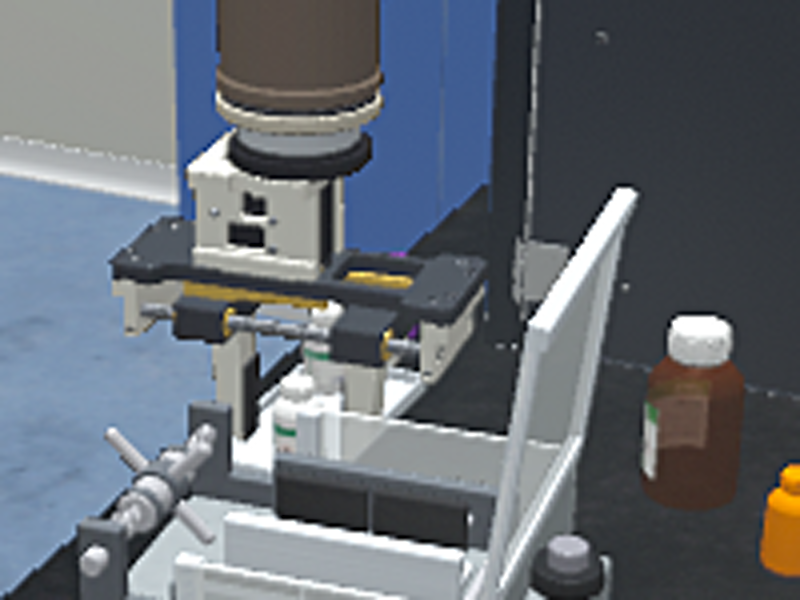

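{"method": "play_rows", "body": {
  "rows": [
    [[0,0,0],[0,0,0],-1],
    [[0,0,0],[0,0,0],-1],
    [[0,0,0],[0,0,0],-1],
    [[0,0,0],[0,0,0],-1],
    [[0,0,0],[0,0,0],-1],
    [[0,0,0],[0,0,0],-1],
    [[0,0,0],[0,0,0],-1],
    [[0,0,0],[0,0,0],-1]
  ],
  "newtons": 25
}}

```text
clock: 4.3
position: [0.4326, -0.2231, 0.0244]
ee_rot: [-3.072, 0.659, -0.001]
force: [-0.4, 0.2, 6.3]
width: 0.305
```

```bash
python3 - <<'E'
from h import *
st(); p=W(-.018,-.027); print(p)
share((.4325,-.223,.15),-24.23);share((*p,.15),-24.23)
E
```

```text
t 4.3 pos [ 0.4326 -0.2231  0.0244] clampxy [-0.0641  0.1384] yaw -24.21 z [ 5.e-04  1.e-04 -1.e+00] F [-0.4  0.2  6.3] w 0.305
[ 0.40666457 -0.39282422]
shift [-1.000e-04 -2.000e-04 -2.511e-01] turn [-0.0003 -0.0004  0.0003]
shift [ 0.0921  0.3308 -0.2512] turn [-0.0003 -0.0004  0.0003]
```

{"method": "play_rows", "body": {
  "rows": [
    [[0,0,-0.04],[0,0,0],-1],
    [[0,0,-0.12],[0,0,0],-1],
    [[0,0,-0.2],[0,0,0],-1],
    [[0,0.03,-0.25],[0,0,0],-1],
    [[0.03,0.1,-0.25],[0,0,0],-1],
    [[0.06,0.18,-0.25],[0,0,0],-1],
    [[0.09,0.26,-0.25],[0,0,0],-1],
    [[0.092,0.32,-0.25],[0,0,0],-1],
    [[0.092,0.331,-0.25],[0,0,0],-1],
    [[0.092,0.331,-0.25],[0,0,0],-1]
  ]
}}

```text
clock: 5.3
position: [0.4053, -0.3937, 0.1489]
ee_rot: [3.071, -0.663, -0.001]
force: [-0.6, -0.3, -1.0]
width: 0.305
```

```bash
python3 - <<'E'
from h import *
st(); snap("side","s4"); crop("s4",180,120,380,270,4,"s4c"); snap("top","t4"); crop("t4",170,100,420,290,3.2,"t4c")
snap("wrist","w4")
E
```

```text
t 5.3 pos [ 0.4053 -0.3937  0.1489] clampxy [-0.0189 -0.0284] yaw -24.37 z [-8.e-04  2.e-04 -1.e+00] F [-0.6 -0.3 -1. ] w 0.305
```

View pics/s4c.png

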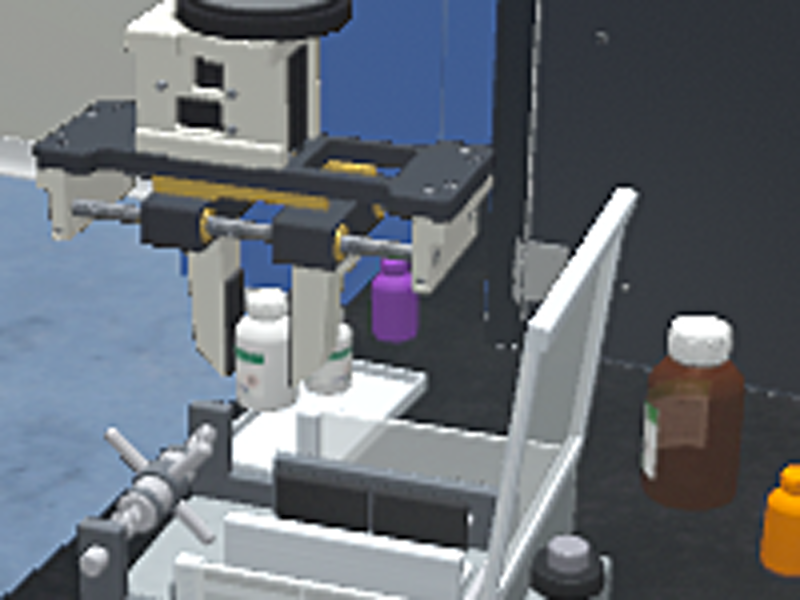

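View pics/w4.png

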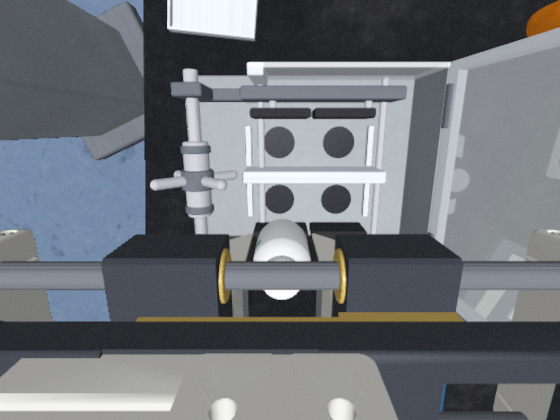

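```bash
python3 - <<'E'
from h import *
im,d,K,R,t=ld("w4")
for p,n in [((279,142),2),((339,142),0),((279,199),3),((336,199),1)]:
    X=ray(K,R,t,*p,.01); print(n,X.round(4),inv(X).round(4))
# held bottle: cap z = .1489-.024+.054
zc=.149-.0245+.054
# depth points near the bottle
for p in [(281,262),(281,285)]:
    X=dep(K,R,t,*p,d[p[1],p[0]]); print(X.round(4),inv(X).round(4))
p=W(-.018,-.027); share((*p,.034),-24.23)
E
python3 - <<'E'
import sys; sys.path.insert(0,'.')
import os; os.chdir('.')
from h import *
crop("w4",200,210,360,310,5,"w4c")
E
```

```text
2 [ 0.4267 -0.3421  0.01  ] [-0.0206  0.0275]
0 [ 0.4774 -0.3647  0.01  ] [0.035  0.0276]
3 [ 0.4044 -0.3915  0.01  ] [-0.0206 -0.0267]
1 [ 0.4549 -0.4141  0.01  ] [ 0.0347 -0.0266]
[ 0.4198 -0.364   0.2199] [-0.0179  0.0047]
[ 0.4178 -0.3684  0.2241] [-0.0178 -0.0001]
shift [0.0007 0.0035 0.2297] turn [-0.0012  0.0007  0.0019]
```

View pics/w4c.png

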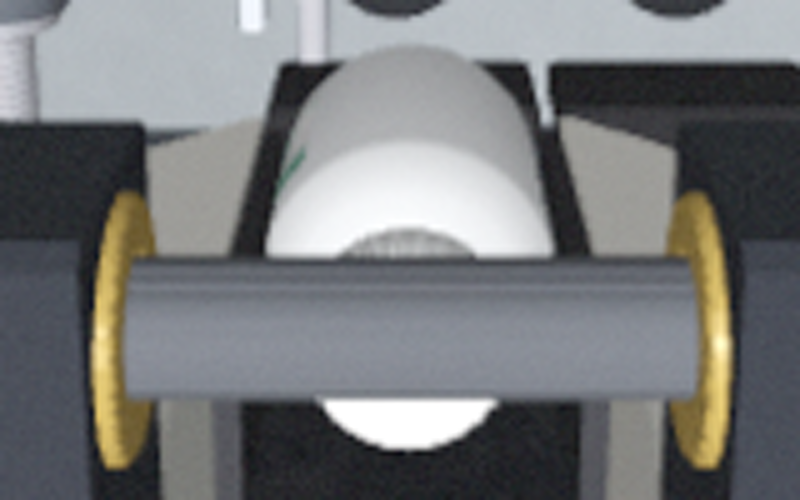

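```bash
python3 - <<'E'
from h import *
im,d,K,R,t=ld("w4")
for z in (.1265,.13): print(inv(ray(K,R,t,281.5,219,z)).round(4), z)
print([inv(ray(K,R,t,200+410/5,210+450/5,.1785))])
E
```

```text
[-0.0179 -0.0113] 0.1265
[-0.0179 -0.0102] 0.13
[array([-0.01752094, -0.03279299])]
```

```bash
python3 - <<'E'
from h import *
st(); share((*W(-.018,-.028),.08),-24.23); share((*W(-.018,-.028),.0345),-24.23)
E
```

```text
t 5.45 pos [ 0.4071 -0.3912  0.1489] clampxy [-0.0183 -0.0254] yaw -24.11 z [-1.0e-04  1.4e-03 -1.0e+00] F [ 0.7  0.4 -1.9] w 0.304
shift [0.0007 0.0054 0.1377] turn [-0.0012  0.0007  0.0019]
shift [0.0007 0.0055 0.2287] turn [-0.0012  0.0007  0.0019]
```

{"method": "play_rows", "body": {
  "rows": [
    [[0.001,0.002,0],[0,0,0.001],-1],
    [[0.001,0.002,0.04],[0,0,0.001],-1],
    [[0.001,0.002,0.08],[0,0,0.001],-1],
    [[0.001,0.002,0.12],[0,0,0.001],-1],
    [[0.001,0.002,0.15],[0,0,0.001],-1],
    [[0.001,0.002,0.18],[0,0,0.001],-1],
    [[0.001,0.002,0.2],[0,0,0.001],-1],
    [[0.001,0.002,0.215],[0,0,0.001],-1],
    [[0.001,0.002,0.226],[0,0,0.001],-1],
    [[0.001,0.002,0.226],[0,0,0.001],-1]
  ]
}}

```text
clock: 6.45
position: [0.4063, -0.3939, 0.0358]
ee_rot: [-3.071, 0.661, 0.001]
force: [-1.5, -0.1, -0.2]
width: 0.305
```

```bash
python3 - <<'E'
from h import *
st(); snap("side","s5"); crop("s5",180,120,380,320,4,"s5c"); st(); share((*W(-.018,-.027),.033),-24.23)
E
```

```text
t 6.45 pos [ 0.4063 -0.3939  0.0358] clampxy [-0.0179 -0.0281] yaw -24.28 z [-5.e-04  4.e-04 -1.e+00] F [-1.5 -0.1 -0.2] w 0.305
t 6.5 pos [ 0.4064 -0.3941  0.0362] clampxy [-0.0177 -0.0283] yaw -24.28 z [-0.  0. -1.] F [-0.5 -0.  -1.1] w 0.303
shift [-0.0006 -0.0025  0.0065] turn [-0.      0.     -0.0009]
```

View pics/s5c.png

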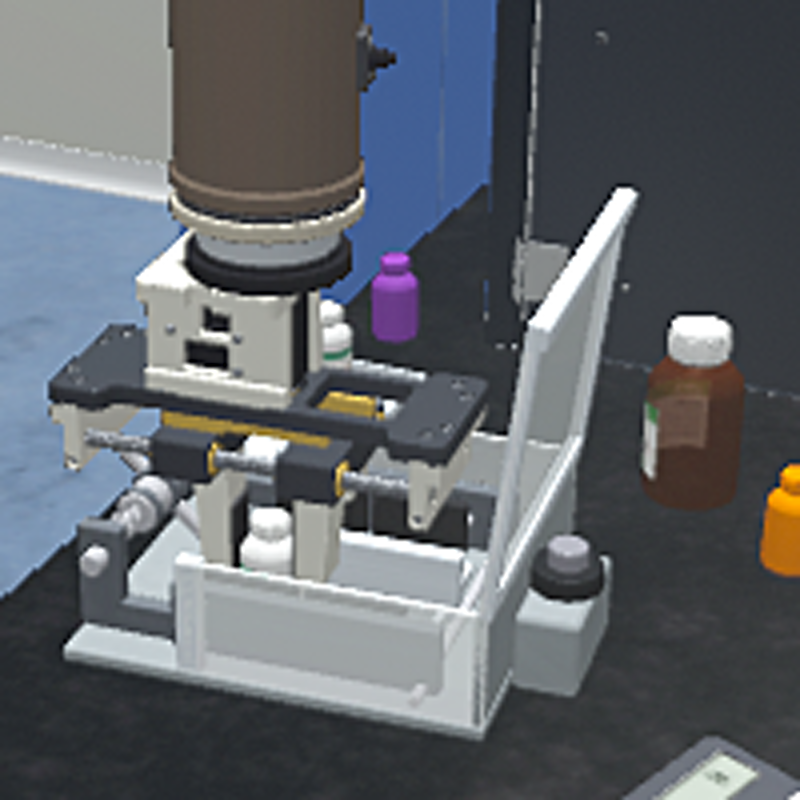

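{"method": "play_rows", "body": {
  "rows": [
    [[0,-0.001,0.004],[0,0,0],-1],
    [[0,-0.001,0.007],[0,0,0],-1],
    [[0,-0.001,0.008],[0,0,0],-1],
    [[0,-0.001,0.008],[0,0,0],-1]
  ]
}}

```text
clock: 6.9
position: [0.4069, -0.3937, 0.0326]
ee_rot: [3.071, -0.66, 0.001]
force: [-0.5, 0.5, 2.4]
width: 0.302
```

Contact (Fz up ≈ +3 N). Release to about 45 mm and rise.

{"method": "play_rows", "body": {
  "rows": [
    [[0,0,0],[0,0,0],-0.1],
    [[0,0,0],[0,0,0],-0.05],
    [[0,0,0],[0,0,0],-0.05],
    [[0,0,0],[0,0,0],-0.05],
    [[0,0,-0.02],[0,0,0],-0.05],
    [[0,0,-0.06],[0,0,0],-0.05],
    [[0,0,-0.12],[0,0,0],-0.05],
    [[0,0,-0.2],[0,0,0],-0.05],
    [[0,0,-0.27],[0,0,0],-0.05],
    [[0,0,-0.27],[0,0,0],-0.05]
  ]
}}

```text
clock: 7.9
position: [0.4082, -0.3959, 0.1724]
ee_rot: [3.068, -0.661, 0.011]
force: [1.3, 0.2, 0.3]
width: 0.477
```

```bash
python3 - <<'E'
from h import *
st(); snap("top","t6"); crop("t6",170,100,420,290,3.2,"t6c");snap("side","s6"); crop("s6",180,120,380,320,4,"s6c")
share((.4558,-.1245,.17),-24.2)
E
```

```text
t 7.9 pos [ 0.4082 -0.3959  0.1724] clampxy [-0.0154 -0.0292] yaw -24.31 z [ 0.0063 -0.0048 -1.    ] F [1.3 0.2 0.3] w 0.477
shift [-0.1323 -0.5309 -0.0037] turn [-0.0001 -0.002  -0.001 ]
```

View pics/t6c.png

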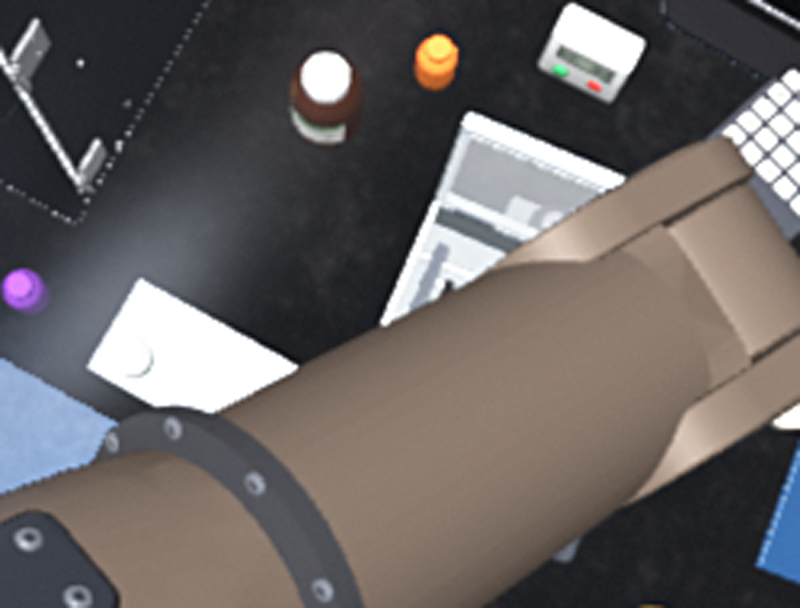

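View pics/s6c.png

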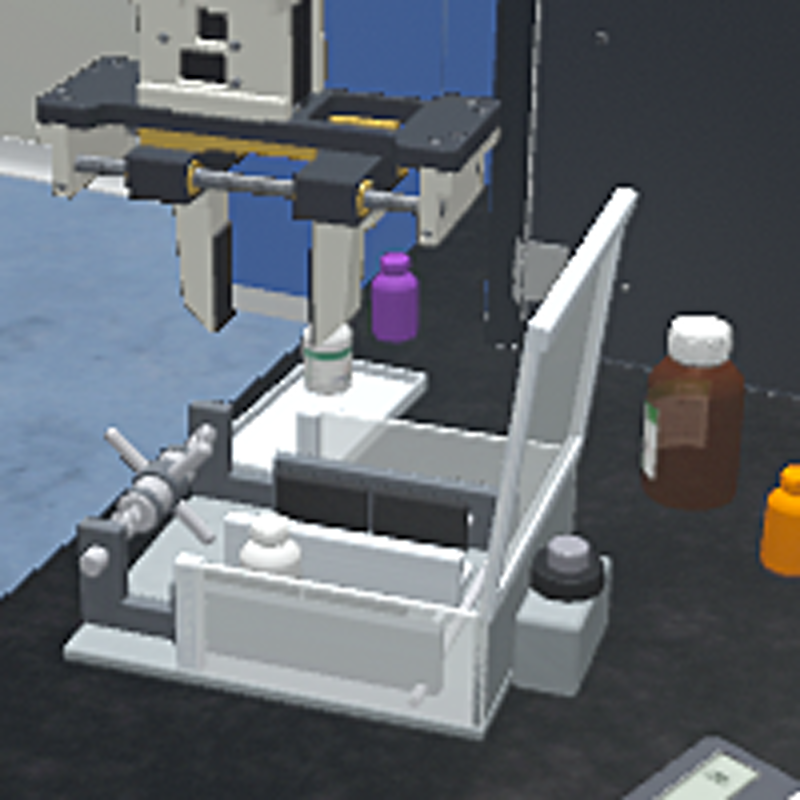

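{"method": "play_rows", "body": {
  "rows": [
    [[-0.04,-0.09,-0.004],[0,0,0],0.2],
    [[-0.07,-0.18,-0.004],[0,0,0],0.2],
    [[-0.09,-0.27,-0.004],[0,0,0],0.2],
    [[-0.11,-0.36,-0.004],[0,0,0],0.2],
    [[-0.13,-0.45,-0.004],[0,0,0],0.2],
    [[-0.132,-0.52,-0.004],[0,0,0],0.2],
    [[-0.132,-0.531,-0.004],[0,0,0],0.2],
    [[-0.132,-0.531,-0.004],[0,0,0],0.2],
    [[-0.132,-0.531,-0.004],[0,0,0],0.2]
  ]
}}

```text
clock: 8.9
position: [0.4548, -0.1254, 0.1688]
ee_rot: [3.07, -0.662, -0.002]
force: [-1.1, -0.4, 0.9]
width: 0.601
```

```bash
python3 - <<'E'
from h import *
snap("side","s7"); crop("s7",180,120,380,270,4,"s7c"); st()
share((.4558,-.1245,.0245),-24.2)
im,d,K,R,t=snap("wrist","w7")
E
```

```text
t 8.95 pos [ 0.4548 -0.1258  0.1689] clampxy [-0.0837  0.2362] yaw -24.4 z [-9.e-04 -5.e-04 -1.e+00] F [-0.3 -0.6  0.2] w 0.601
shift [ 0.0009 -0.0035  0.2888] turn [ 0.0008  0.0006 -0.0033]
```

View pics/w7.png

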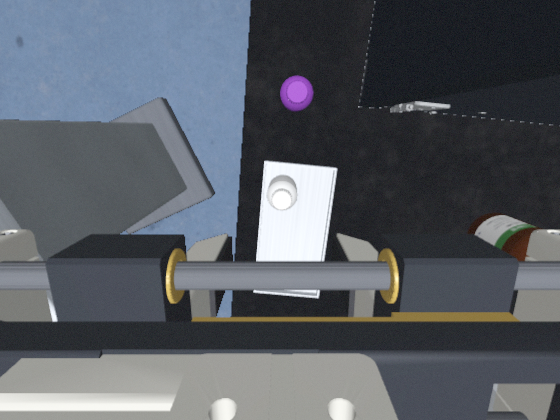

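View pics/s7c.png

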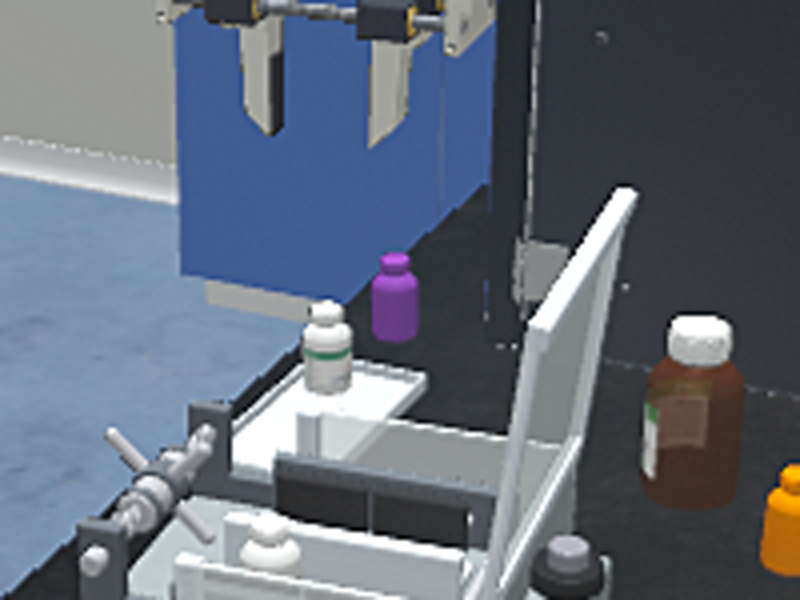

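```bash
python3 - <<'E'
from h import *
im,d,K,R,t=ld("w7"); print(ray(K,R,t,281.5,198.5,.054)); st()
E
```

```text
[ 0.45721785 -0.12147187  0.054     ]
t 9.0 pos [ 0.4549 -0.1259  0.169 ] clampxy [-0.0836  0.2362] yaw -24.42 z [-7.e-04 -4.e-04 -1.e+00] F [ 1.  -0.5 -0.6] w 0.601
```

{"method": "play_rows", "body": {
  "rows": [
    [[0,-0.006,0.06],[0,0,-0.003],0.2],
    [[0,-0.006,0.12],[0,0,-0.003],0.2],
    [[0,-0.006,0.18],[0,0,-0.003],0.2],
    [[0,-0.006,0.24],[0,0,-0.003],0.2],
    [[0,-0.006,0.28],[0,0,-0.003],0.2],
    [[0,-0.006,0.289],[0,0,-0.003],0.2],
    [[0,-0.006,0.289],[0,0,-0.003],-1],
    [[0,-0.006,0.289],[0,0,-0.003],-1],
    [[0,-0.006,0.289],[0,0,-0.003],-1],
    [[0,-0.006,0.289],[0,0,-0.003],-1]
  ]
}}

```text
clock: 10.0
position: [0.4574, -0.1216, 0.0256]
ee_rot: [-3.072, 0.655, -0.002]
force: [0.9, 1.0, 0.9]
width: 0.304
```

{"method": "play_rows", "body": {
  "rows": [
    [[0,0,0],[0,0,0],-1],
    [[0,0,0],[0,0,0],-1],
    [[0,0,0],[0,0,0],-1],
    [[0,0,0],[0,0,0],-1]
  ]
}}

```text
clock: 10.4
position: [0.4575, -0.1217, 0.0254]
ee_rot: [-3.072, 0.655, -0.002]
force: [-1.4, 0.1, 8.0]
width: 0.301
```

```bash
python3 - <<'E'
from h import *
st(); share((*W(-.018,.027),.15),-24.23)
E
```

```text
t 10.4 pos [ 0.4575 -0.1217  0.0254] clampxy [-0.0829  0.2411] yaw -24.08 z [ 1.5e-03  1.0e-04 -1.0e+00] F [-1.4  0.1  8. ] w 0.301
shift [ 0.1291  0.4284 -0.2492] turn [-0.0007 -0.0013  0.0024]
```

{"method": "play_rows", "body": {
  "rows": [
    [[0,0,-0.05],[0,0,0],-1],
    [[0,0,-0.13],[0,0,0],-1],
    [[0,0.02,-0.21],[0,0,0],-1],
    [[0.02,0.08,-0.25],[0,0,0],-1],
    [[0.05,0.17,-0.25],[0,0,0.002],-1],
    [[0.08,0.26,-0.25],[0,0,0.002],-1],
    [[0.11,0.34,-0.25],[0,0,0.002],-1],
    [[0.129,0.41,-0.25],[0,0,0.002],-1],
    [[0.129,0.428,-0.25],[0,0,0.002],-1],
    [[0.129,0.428,-0.25],[0,0,0.002],-1]
  ]
}}

```text
clock: 11.4
position: [0.4272, -0.3447, 0.1497]
ee_rot: [3.07, -0.664, -0.001]
force: [-0.0, 0.6, -0.3]
width: 0.302
```

{"method": "play_rows", "body": {
  "rows": [
    [[0,0,0],[0,0,0],-1],
    [[0,0,0],[0,0,0],-1],
    [[0,0,0],[0,0,0],-1]
  ]
}}

```text
clock: 11.7
position: [0.4291, -0.3418, 0.1497]
ee_rot: [-3.072, 0.655, 0.0]
force: [-0.0, -0.3, -0.7]
width: 0.3
```

```bash
python3 - <<'E'
from h import *
st(); im,d,K,R,t=snap("wrist","w8"); share((*W(-.018,.027),.0345),-24.23); crop("w8",200,100,360,310,3.7,"w8c")
snap("side","s8"); crop("s8",180,120,380,270,4,"s8c")
E
```

```text
t 11.7 pos [ 0.4291 -0.3418  0.1497] clampxy [-0.0185  0.0288] yaw -24.08 z [ 2.e-04  8.e-04 -1.e+00] F [-0.  -0.3 -0.7] w 0.3
shift [0.001  0.0031 0.2304] turn [-0.0006  0.0001  0.0022]
```

View pics/w8.png

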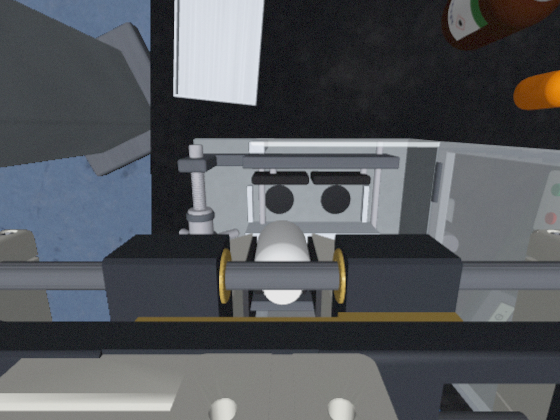

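View pics/s8c.png

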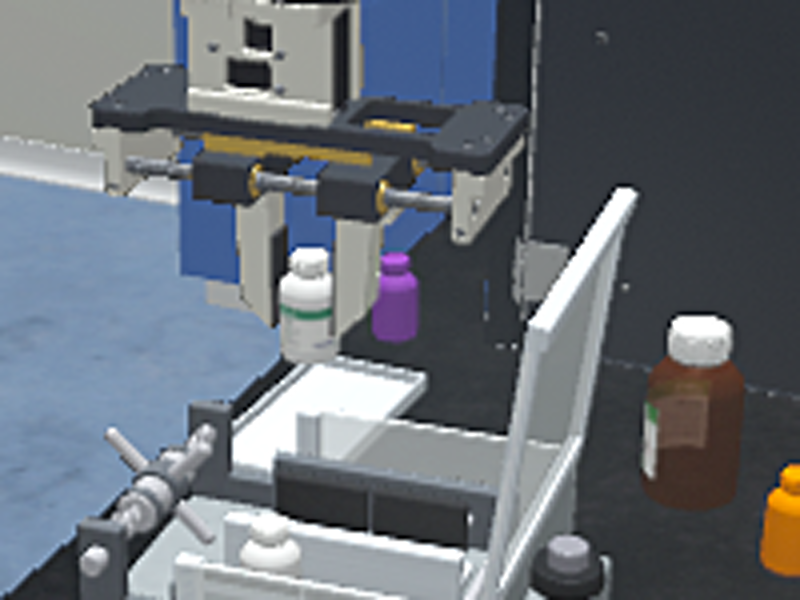

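{"method": "play_rows", "body": {
  "rows": [
    [[0.001,0.002,0],[0,0,0.002],-1],
    [[0.001,0.003,0.04],[0,0,0.002],-1],
    [[0.001,0.003,0.08],[0,0,0.002],-1],
    [[0.001,0.003,0.12],[0,0,0.002],-1],
    [[0.001,0.003,0.15],[0,0,0.002],-1],
    [[0.001,0.003,0.18],[0,0,0.002],-1],
    [[0.001,0.003,0.2],[0,0,0.002],-1],
    [[0.001,0.003,0.215],[0,0,0.002],-1],
    [[0.001,0.003,0.226],[0,0,0.002],-1],
    [[0.001,0.003,0.226],[0,0,0.002],-1]
  ]
}}

```text
clock: 12.8
position: [0.4281, -0.3448, 0.0363]
ee_rot: [-3.071, 0.662, 0.001]
force: [-0.0, 1.2, -1.0]
width: 0.298
```

```bash
python3 - <<'E'
from h import *
st(); snap("side","s9"); crop("s9",180,120,380,320,4,"s9c"); st(); share((*W(-.018,.027),.033),-24.23)
E
```

```text
t 12.8 pos [ 0.4281 -0.3448  0.0363] clampxy [-0.0182  0.0255] yaw -24.34 z [-5.e-04  3.e-04 -1.e+00] F [-0.   1.2 -1. ] w 0.298
t 12.85 pos [ 0.4282 -0.345   0.0368] clampxy [-0.018   0.0254] yaw -24.34 z [ 0.  0. -1.] F [-0.   0.7 -0.8] w 0.301
shift [-0.0001 -0.0031  0.0075] turn [-0.     -0.     -0.0019]
```

View pics/s9c.png

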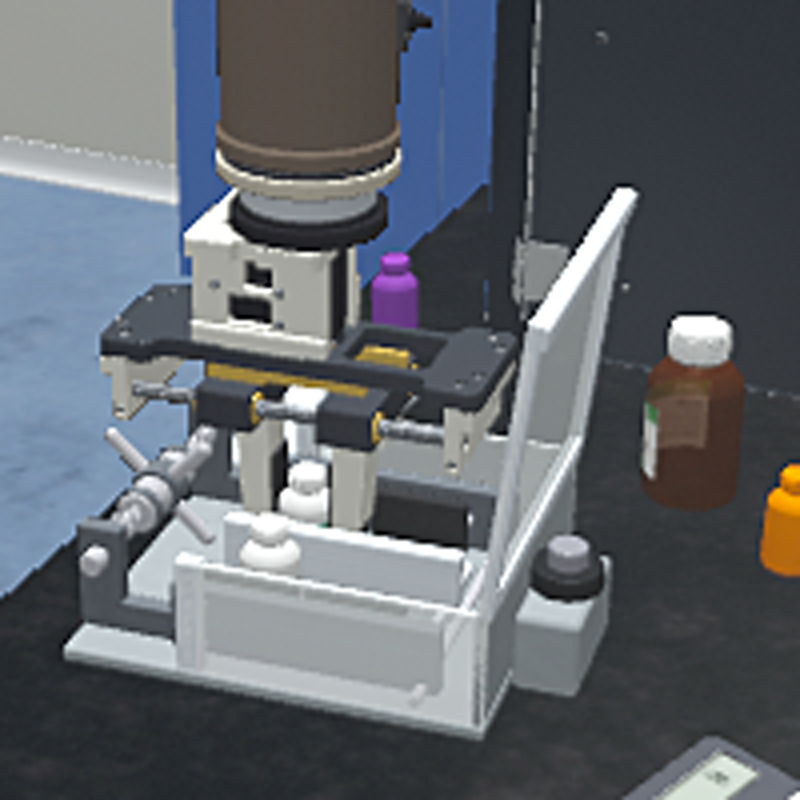

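{"method": "play_rows", "body": {
  "rows": [
    [[0,-0.002,0.003],[0,0,-0.001],-1],
    [[0,-0.002,0.006],[0,0,-0.001],-1],
    [[0,-0.002,0.008],[0,0,-0.001],-1],
    [[0,-0.002,0.008],[0,0,-0.001],-1]
  ]
}}

```text
clock: 13.25
position: [0.429, -0.3441, 0.0335]
ee_rot: [-3.071, 0.66, -0.002]
force: [-1.4, 1.8, 8.6]
width: 0.306
```

{"method": "play_rows", "body": {
  "rows": [
    [[0,0,-0.001],[0,0,0],-0.1],
    [[0,0,-0.001],[0,0,0],-0.05],
    [[0,0,-0.001],[0,0,0],-0.05],
    [[0,0,-0.001],[0,0,0],-0.05],
    [[0,0,-0.02],[0,0,0],-0.05],
    [[0,0,-0.06],[0,0,0],-0.05],
    [[0,0,-0.12],[0,0,0],-0.05],
    [[0,0,-0.2],[0,0,0],-0.05],
    [[0,0,-0.27],[0,0,0],-0.05],
    [[0,0,-0.27],[0,0,0],-0.05]
  ]
}}

```text
clock: 14.25
position: [0.4304, -0.3461, 0.1726]
ee_rot: [3.069, -0.661, 0.011]
force: [-0.0, -0.5, -0.9]
width: 0.476
```

```bash
python3 - <<'E'
from h import *
st(); snap("side","s10"); crop("s10",180,120,380,320,4,"s10c")
# Turnbuckle start: tool x along clamp y -> yaw 65.77 ; axis at clamp x -.085
for yaw in (65.77,-114.23):
    share((*W(-.145,0),.16),yaw)
from cell import arm; print(arm.observe()["joints"].round(2))
E
```

```text
t 14.25 pos [ 0.4304 -0.3461  0.1726] clampxy [-0.0155  0.0253] yaw -24.31 z [ 0.0065 -0.0039 -1.    ] F [-0.  -0.5 -0.9] w 0.476
shift [-0.2569  0.0524  0.0194] turn [ 0.0038 -0.0035 -1.5007]
shift [-0.2569  0.0524  0.0194] turn [-0.0035 -0.0038  1.4993]
[ 0.07  0.44  0.71  1.88 -0.35  0.94  0.52]
```

View pics/s10c.png

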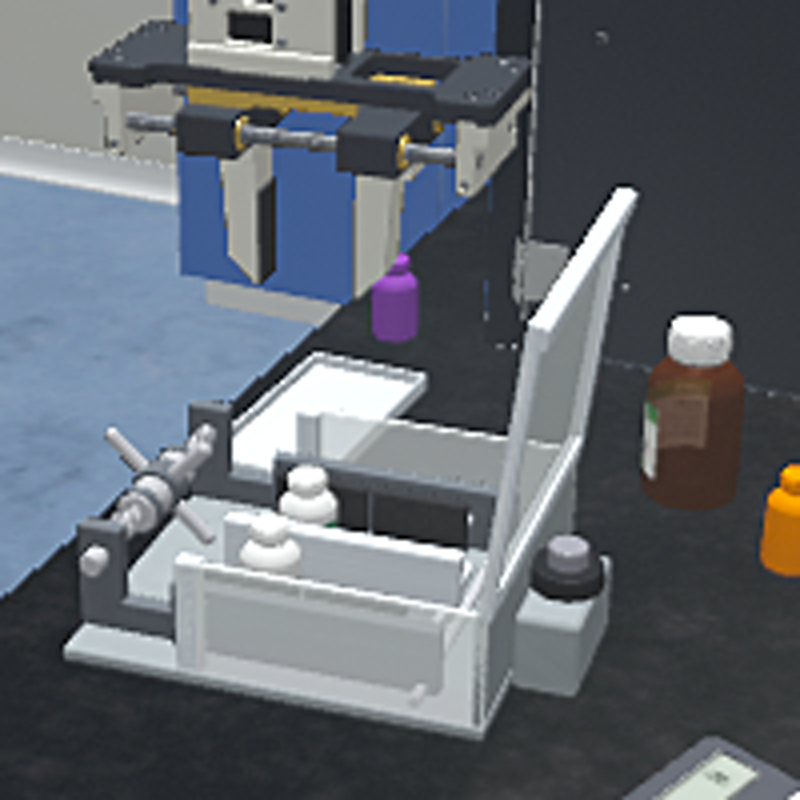

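{"method": "play_rows", "body": {
  "rows": [
    [[-0.06,0.01,0.01],[0,0,-0.13],-1],
    [[-0.12,0.02,0.01],[0,0,-0.26],-1],
    [[-0.18,0.03,0.01],[0,0,-0.39],-1],
    [[-0.23,0.04,0.01],[0,0,-0.52],-1],
    [[-0.257,0.052,0.01],[0,0,-0.65],-1],
    [[-0.257,0.052,0.01],[0,0,-0.78],-1],
    [[-0.257,0.052,0.01],[0,0,-0.91],-1],
    [[-0.257,0.052,0.01],[0,0,-1.0],-1],
    [[-0.257,0.052,0.01],[0,0,-1.0],-1]
  ]
}}

```text
clock: 15.2
position: [0.3002, -0.3144, 0.1621]
ee_rot: [-2.988, -0.965, 0.001]
force: [0.2, -0.5, 0.8]
width: 0.003
```

```bash
python3 - <<'E'
from h import *
st(); share((*W(-.145,0),.14),65.77)
from cell import arm; print(arm.observe()["joints"].round(2))
E
```

```text
t 15.2 pos [ 0.3002 -0.3144  0.1621] clampxy [-0.1472  0.0008] yaw 35.8 z [-0.001  0.001 -1.   ] F [ 0.2 -0.5  0.8] w 0.003
shift [0.0009 0.0047 0.0442] turn [-1.400e-03 -1.000e-04 -4.996e-01]
[ 0.26  0.22  0.51  2.14 -0.15  0.82  1.49]
```

{"method": "play_rows", "body": {
  "rows": [
    [[0,0.003,0.01],[0,0,-0.13],-1],
    [[0,0.004,0.02],[0,0,-0.26],-1],
    [[0,0.004,0.03],[0,0,-0.39],-1],
    [[0,0.004,0.044],[0,0,-0.5],-1],
    [[0,0.004,0.044],[0,0,-0.5],-1],
    [[0,0.004,0.044],[0,0,-0.5],-1]
  ]
}}

```text
clock: 15.8
position: [0.3016, -0.3163, 0.1405]
ee_rot: [-2.643, -1.697, 0.001]
force: [0.3, 0.4, -0.3]
width: 0.006
```

```bash
python3 - <<'E'
from h import *
st(); snap("wrist","w11"); snap("side","s11"); crop("s11",180,120,380,320,4,"s11c")
share((*W(-.145,0),.081),65.77)
from cell import arm; print(arm.observe()["joints"].round(2))
E
```

```text
t 15.8 pos [ 0.3016 -0.3163  0.1405] clampxy [-0.1452 -0.0003] yaw 65.41 z [-9.e-04  7.e-04 -1.e+00] F [ 0.3  0.4 -0.3] w 0.006
shift [ 0.0007 -0.0004  0.1196] turn [-0.0001 -0.     -0.0043]
[ 0.36  0.25  0.4   2.15 -0.14  0.76  1.99]
```

View pics/w11.png

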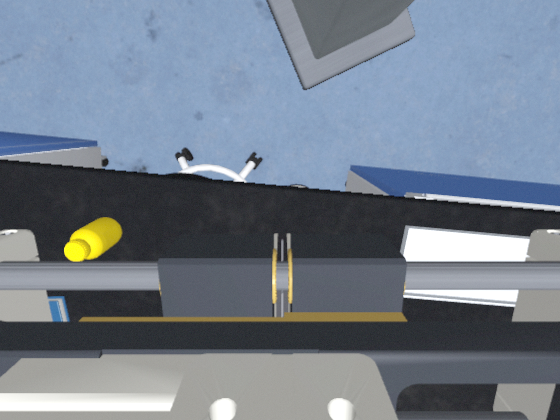

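View pics/s11c.png

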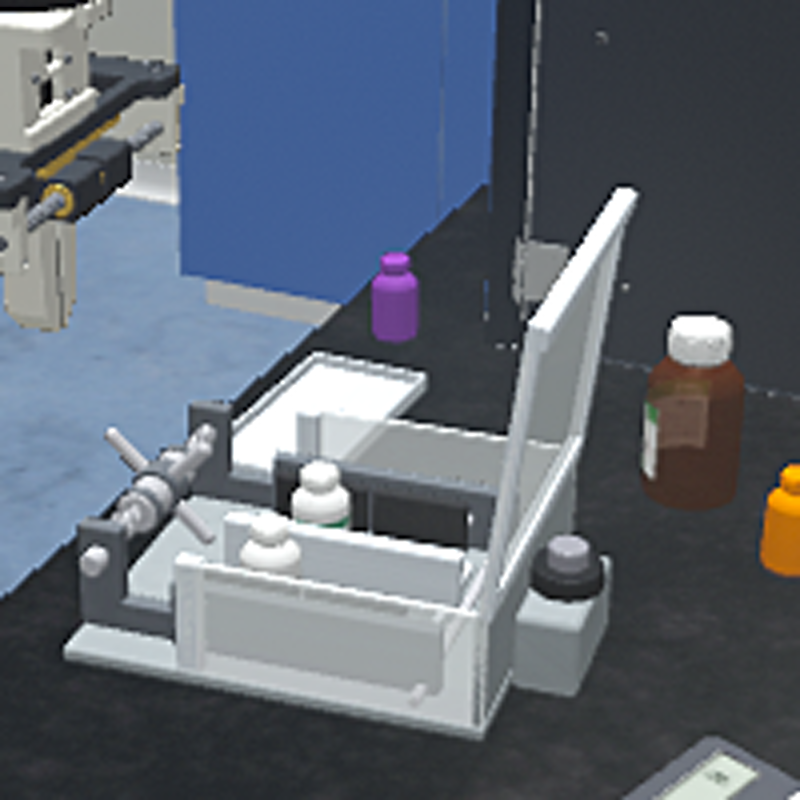

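```bash
python3 - <<'E'
from h import *
snap("top","t11"); crop("t11",260,120,420,280,5,"t11c")
E
```

```text
(no output)
```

View pics/t11c.png

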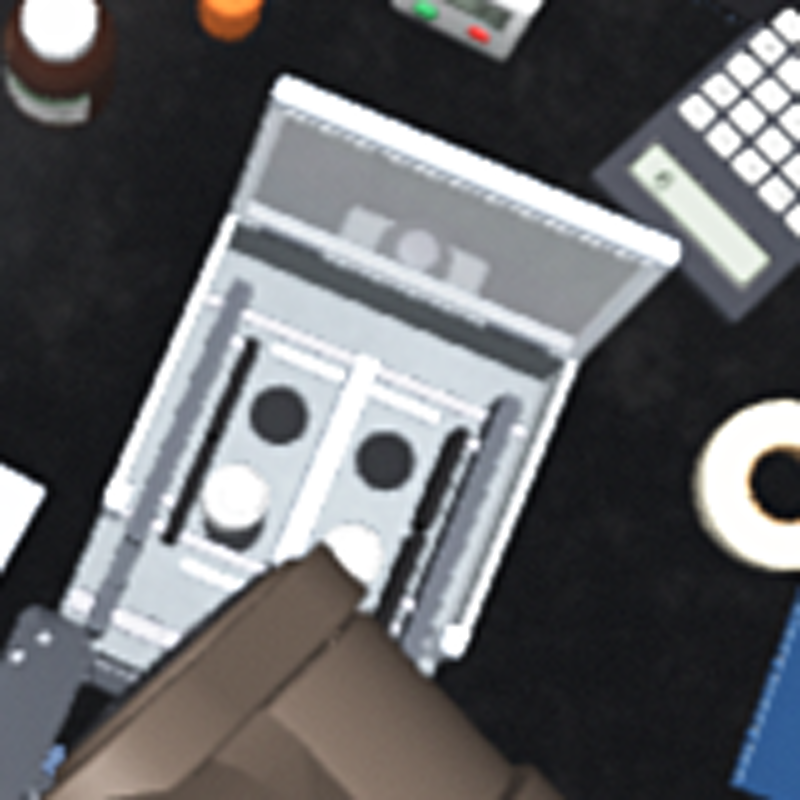

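```bash
python3 - <<'E'
from h import *
im,d,K,R,t=ld("t11")
print(inv(ray(K,R,t,260+237/5,120+493/5,.062)), inv(ray(K,R,t,260+236/5,120+503/5,.045)))
im,d,K,R,t=ld("side0")
for X in [(-.018,.027),(-.01,.027)]: print(X,(proj(K,R,t,np.r_[W(*X),.062])-[180,120])*4)
E
```

```text
[-0.01451133  0.03113398] [-0.01649342  0.02921217]
(-0.018, 0.027) [310.3358887  472.41931844]
(-0.01, 0.027) [325.67874361 474.97300302]
```

{"method": "play_rows", "body": {
  "rows": [
    [[0,0,0.06],[0,0,-0.004],-1],
    [[0,0,0.12],[0,0,-0.004],-1],
    [[0,0.02,0.12],[0,0,-0.004],-1],
    [[0,0.04,0.12],[0,0,-0.004],-1],
    [[0,0.06,0.12],[0,0,-0.004],-1],
    [[0,0.08,0.12],[0,0,-0.004],-1],
    [[0,0.095,0.12],[0,0,-0.004],-1],
    [[0,0.095,0.12],[0,0,-0.004],-1]
  ]
}}

```text
clock: 16.75
position: [0.3473, -0.3368, 0.0817]
ee_rot: [2.632, 1.71, 0.002]
force: [0.1, 0.5, 0.6]
width: 0.008
```

```bash
python3 - <<'E'
from h import *
st(); snap("side","s12"); crop("s12",180,120,380,320,4,"s12c")
E
```

```text
t 16.75 pos [ 0.3473 -0.3368  0.0817] clampxy [-0.0951 -0.0003] yaw 66.02 z [ 0.0021 -0.0014 -1.    ] F [0.1 0.5 0.6] w 0.008
```

View pics/s12c.png

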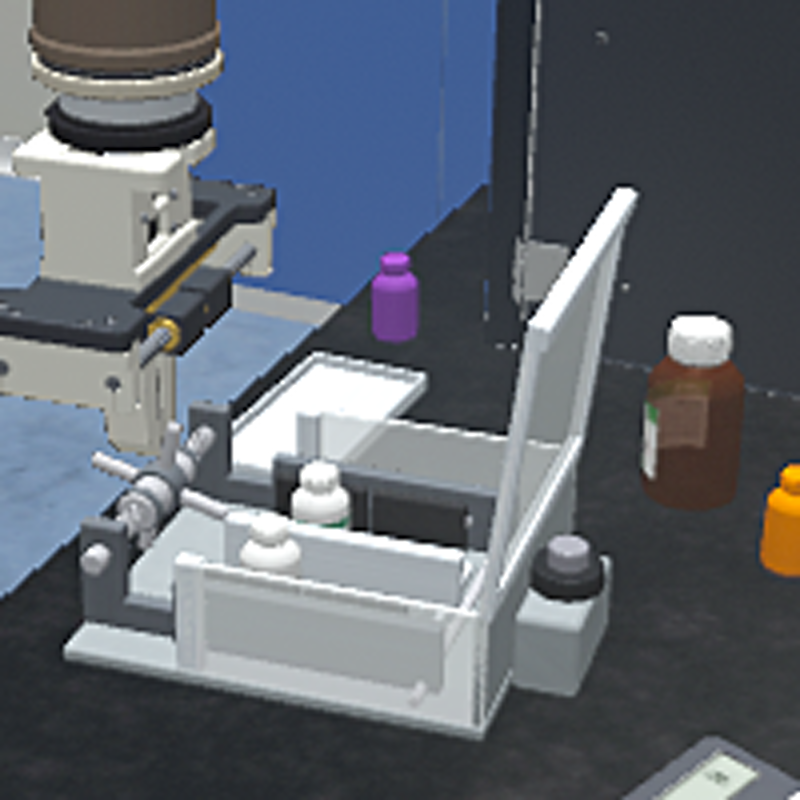

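{"method": "play_rows", "body": {
  "rows": [
    [[0,0.015,0],[0,0,0],-1],
    [[0,0.03,0],[0,0,0],-1],
    [[0,0.045,0],[0,0,0],-1],
    [[0,0.05,0],[0,0,0],-1],
    [[0,0.05,0],[0,0,0],-1],
    [[0,0.05,0],[0,0,0],-1]
  ]
}}

```text
clock: 17.4
position: [0.3688, -0.3467, 0.0809]
ee_rot: [2.634, 1.71, 0.001]
force: [-0.0, -0.3, 1.0]
width: 0.004
```

```bash
python3 - <<'E'
from h import *
st(); snap("side","s13"); crop("s13",180,170,300,290,5,"s13c")
E
```

```text
t 17.4 pos [ 0.3688 -0.3467  0.0809] clampxy [-0.0715 -0.0005] yaw 65.97 z [ 0.0012 -0.001  -1.    ] F [-0.  -0.3  1. ] w 0.004
```

View pics/s13c.png

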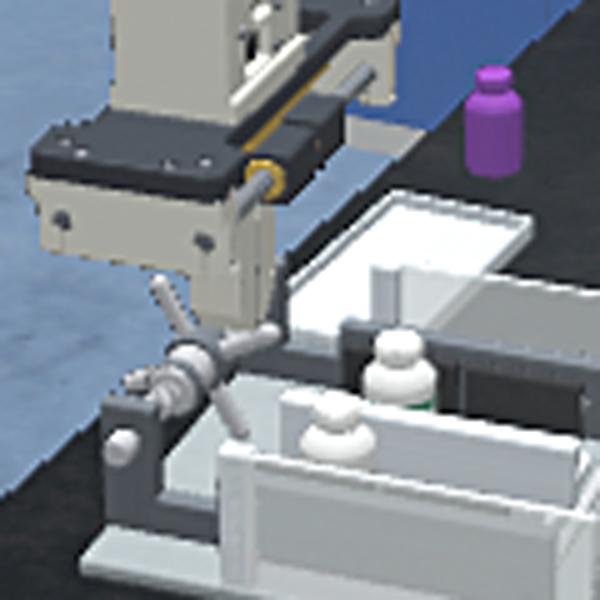

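{"method": "play_rows", "body": {
  "rows": [
    [[0,-0.005,-0.06],[0,0,0],-1],
    [[0,-0.005,-0.07],[0,0,0],-1],
    [[0,-0.05,-0.07],[0,0,0],-1],
    [[0,-0.12,-0.07],[0,0,0],-1],
    [[0,-0.13,-0.07],[0,0,0],-1],
    [[0,-0.13,-0.04],[0,0,0],-1],
    [[0,-0.13,0],[0,0,0],-1],
    [[0,-0.12,0],[0,0,0],-1]
  ]
}}

```text
clock: 18.25
position: [0.3123, -0.3209, 0.0792]
ee_rot: [-2.633, -1.708, 0.001]
force: [-0.5, -0.6, 0.9]
width: 0.004
```

{"method": "play_rows", "body": {
  "rows": [
    [[0,0.02,0],[0,0,0],-1],
    [[0,0.04,0],[0,0,0],-1],
    [[0,0.06,0],[0,0,0],-1],
    [[0,0.08,0],[0,0,0],-1],
    [[0,0.1,0],[0,0,0],-1],
    [[0,0.12,0],[0,0,0],-1],
    [[0,0.12,0],[0,0,0],-1],
    [[0,0.12,0],[0,0,0],-1]
  ]
}}

```text
clock: 19.05
position: [0.369, -0.3469, 0.0809]
ee_rot: [2.634, 1.71, 0.0]
force: [-0.1, -0.0, -0.3]
width: 0.005
```

```bash
python3 - <<'E'
from h import *
st(); snap("side","s14"); crop("s14",180,170,300,290,5,"s14c")
E
```

```text
t 19.05 pos [ 0.369  -0.3469  0.0809] clampxy [-0.0712 -0.0006] yaw 65.98 z [ 0.0013 -0.0014 -1.    ] F [-0.1 -0.  -0.3] w 0.005
```

View pics/s14c.png

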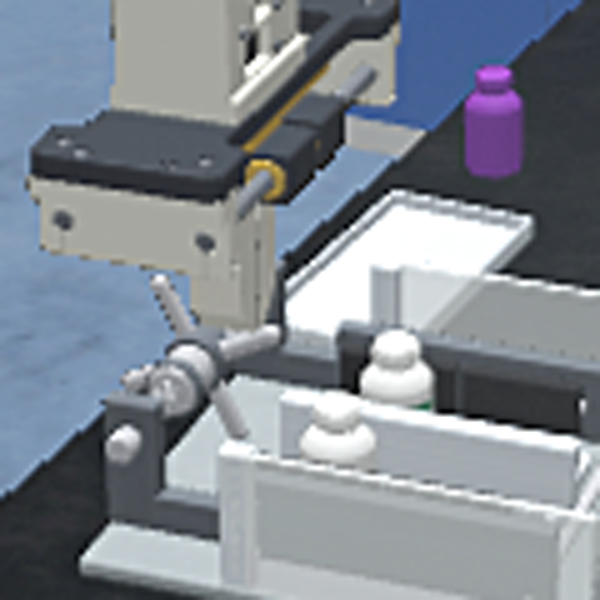

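{"method": "play_rows", "body": {
  "rows": [
    [[0,-0.005,-0.06],[0,0,0],-1],
    [[0,-0.005,-0.07],[0,0,0],-1],
    [[0,-0.05,-0.07],[0,0,0],-1],
    [[0,-0.12,-0.07],[0,0,0],-1],
    [[0,-0.13,-0.07],[0,0,0],-1],
    [[0,-0.13,-0.04],[0,0,0],-1],
    [[0,-0.13,0],[0,0,0],-1],
    [[0,-0.12,0],[0,0,0],-1]
  ]
}}

```text
clock: 19.9
position: [0.3122, -0.3209, 0.0793]
ee_rot: [-2.633, -1.708, 0.001]
force: [0.5, 0.0, -0.5]
width: 0.005
```

{"method": "play_rows", "body": {
  "rows": [
    [[0,0.02,0],[0,0,0],-1],
    [[0,0.04,0],[0,0,0],-1],
    [[0,0.06,0],[0,0,0],-1],
    [[0,0.08,0],[0,0,0],-1],
    [[0,0.1,0],[0,0,0],-1],
    [[0,0.12,0],[0,0,0],-1],
    [[0,0.12,0],[0,0,0],-1],
    [[0,0.12,0],[0,0,0],-1]
  ]
}}

```text
clock: 20.7
position: [0.369, -0.3469, 0.0809]
ee_rot: [2.634, 1.709, 0.001]
force: [-0.1, 0.5, -0.7]
width: 0.006
```

{"method": "play_rows", "body": {
  "rows": [
    [[0,-0.005,-0.06],[0,0,0],-1],
    [[0,-0.005,-0.07],[0,0,0],-1],
    [[0,-0.05,-0.07],[0,0,0],-1],
    [[0,-0.12,-0.07],[0,0,0],-1],
    [[0,-0.13,-0.07],[0,0,0],-1],
    [[0,-0.13,-0.04],[0,0,0],-1],
    [[0,-0.13,0],[0,0,0],-1],
    [[0,-0.12,0],[0,0,0],-1]
  ]
}}

```text
clock: 21.5
position: [0.3123, -0.321, 0.0793]
ee_rot: [-2.634, -1.708, 0.001]
force: [-0.5, 0.2, -0.2]
width: 0.004
```

{"method": "play_rows", "body": {
  "rows": [
    [[0,0.02,0],[0,0,0],-1],
    [[0,0.04,0],[0,0,0],-1],
    [[0,0.06,0],[0,0,0],-1],
    [[0,0.08,0],[0,0,0],-1],
    [[0,0.1,0],[0,0,0],-1],
    [[0,0.12,0],[0,0,0],-1],
    [[0,0.12,0],[0,0,0],-1],
    [[0,0.12,0],[0,0,0],-1]
  ]
}}

```text
clock: 22.3
position: [0.369, -0.3469, 0.0809]
ee_rot: [2.634, 1.709, 0.001]
force: [0.1, 0.7, 0.7]
width: 0.003
```

```bash
python3 - <<'E'
from h import *
st(); snap("side","s15"); crop("s15",180,170,300,290,5,"s15c")
E
```

```text
t 22.3 pos [ 0.369  -0.3469  0.0809] clampxy [-0.0712 -0.0006] yaw 65.98 z [ 0.0013 -0.0013 -1.    ] F [0.1 0.7 0.7] w 0.003
```

View pics/s15c.png

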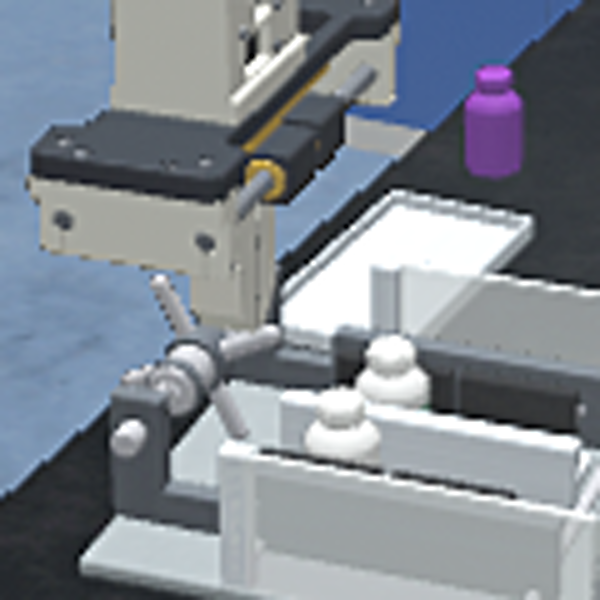

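Working as expected; three more pushes.

{"method": "play_rows", "body": {
  "rows": [
    [[0,-0.005,-0.06],[0,0,0],-1],
    [[0,-0.005,-0.07],[0,0,0],-1],
    [[0,-0.05,-0.07],[0,0,0],-1],
    [[0,-0.12,-0.07],[0,0,0],-1],
    [[0,-0.13,-0.07],[0,0,0],-1],
    [[0,-0.13,-0.04],[0,0,0],-1],
    [[0,-0.13,0],[0,0,0],-1],
    [[0,-0.12,0],[0,0,0],-1]
  ]
}}

```text
clock: 23.15
position: [0.3122, -0.3209, 0.0793]
ee_rot: [-2.633, -1.708, 0.001]
force: [0.1, 0.5, -0.3]
width: 0.006
```

{"method": "play_rows", "body": {
  "rows": [
    [[0,0.02,0],[0,0,0],-1],
    [[0,0.04,0],[0,0,0],-1],
    [[0,0.06,0],[0,0,0],-1],
    [[0,0.08,0],[0,0,0],-1],
    [[0,0.1,0],[0,0,0],-1],
    [[0,0.12,0],[0,0,0],-1],
    [[0,0.12,0],[0,0,0],-1],
    [[0,0.12,0],[0,0,0],-1]
  ]
}}

```text
clock: 23.95
position: [0.369, -0.3469, 0.0809]
ee_rot: [2.634, 1.71, 0.001]
force: [-0.6, -0.5, 1.3]
width: 0.002
```

{"method": "play_rows", "body": {
  "rows": [
    [[0,-0.005,-0.06],[0,0,0],-1],
    [[0,-0.005,-0.07],[0,0,0],-1],
    [[0,-0.05,-0.07],[0,0,0],-1],
    [[0,-0.12,-0.07],[0,0,0],-1],
    [[0,-0.13,-0.07],[0,0,0],-1],
    [[0,-0.13,-0.04],[0,0,0],-1],
    [[0,-0.13,0],[0,0,0],-1],
    [[0,-0.12,0],[0,0,0],-1]
  ]
}}

```text
clock: 24.75
position: [0.3123, -0.321, 0.0793]
ee_rot: [-2.634, -1.708, 0.001]
force: [-0.2, 0.5, -0.0]
width: 0.004
```

{"method": "play_rows", "body": {
  "rows": [
    [[0,0.02,0],[0,0,0],-1],
    [[0,0.04,0],[0,0,0],-1],
    [[0,0.06,0],[0,0,0],-1],
    [[0,0.08,0],[0,0,0],-1],
    [[0,0.1,0],[0,0,0],-1],
    [[0,0.12,0],[0,0,0],-1],
    [[0,0.12,0],[0,0,0],-1],
    [[0,0.12,0],[0,0,0],-1]
  ]
}}

```text
clock: 25.55
position: [0.369, -0.347, 0.0809]
ee_rot: [2.633, 1.709, 0.001]
force: [-0.2, -0.3, 0.5]
width: 0.005
```

```bash
python3 - <<'E'
from h import *
st(); snap("side","s16"); crop("s16",180,170,300,290,5,"s16c")
E
```

```text
t 25.55 pos [ 0.369  -0.347   0.0809] clampxy [-0.0711 -0.0006] yaw 65.98 z [ 0.0014 -0.0014 -1.    ] F [-0.2 -0.3  0.5] w 0.005
```

View pics/s16c.png

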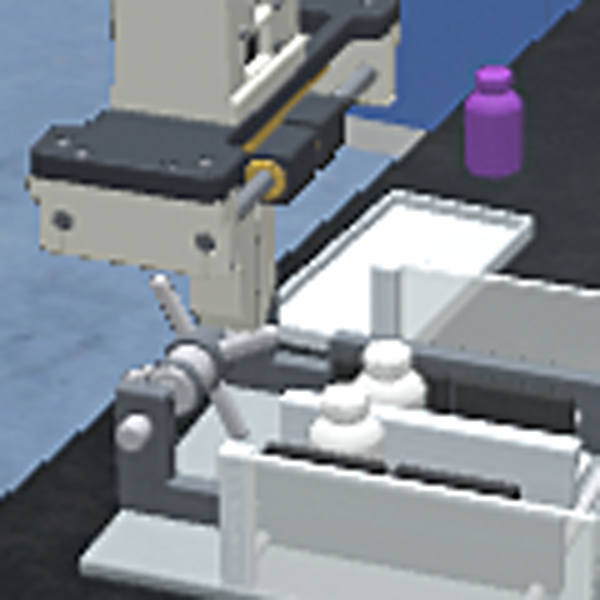

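{"method": "play_rows", "body": {
  "rows": [
    [[0,-0.005,-0.06],[0,0,0],-1],
    [[0,-0.005,-0.07],[0,0,0],-1],
    [[0,-0.05,-0.07],[0,0,0],-1],
    [[0,-0.12,-0.07],[0,0,0],-1],
    [[0,-0.13,-0.07],[0,0,0],-1],
    [[0,-0.13,-0.04],[0,0,0],-1],
    [[0,-0.13,0],[0,0,0],-1],
    [[0,-0.12,0],[0,0,0],-1]
  ]
}}

```text
clock: 26.4
position: [0.3123, -0.321, 0.0793]
ee_rot: [-2.633, -1.708, 0.001]
force: [0.4, 0.1, -0.3]
width: 0.002
```

{"method": "play_rows", "body": {
  "rows": [
    [[0,0.02,0],[0,0,0],-1],
    [[0,0.04,0],[0,0,0],-1],
    [[0,0.06,0],[0,0,0],-1],
    [[0,0.08,0],[0,0,0],-1],
    [[0,0.095,0],[0,0,0],-1],
    [[0,0.105,0],[0,0,0],-1],
    [[0,0.108,0],[0,0,0],-1],
    [[0,0.11,0],[0,0,0],-1]
  ]
}}

```text
clock: 27.2
position: [0.3637, -0.3444, 0.0807]
ee_rot: [2.635, 1.71, -0.0]
force: [-3.7, 2.6, 0.8]
width: 0.007
```

{"method": "play_rows", "body": {
  "rows": [
    [[0,0.003,0],[0,0,0],-1],
    [[0,0.006,0],[0,0,0],-1],
    [[0,0.008,0],[0,0,0],-1],
    [[0,0.008,0],[0,0,0],-1]
  ]
}}

```text
clock: 27.6
position: [0.3669, -0.3457, 0.0807]
ee_rot: [-2.635, -1.71, 0.0]
force: [-3.7, 2.5, 1.9]
width: 0.001
```

```bash
python3 - <<'E'
from h import *
st(); snap("side","s17"); crop("s17",180,170,300,290,5,"s17c"); st()
E
```

```text
t 27.6 pos [ 0.3669 -0.3457  0.0807] clampxy [-0.0736 -0.0004] yaw 65.95 z [-4.e-04  4.e-04 -1.e+00] F [-3.7  2.5  1.9] w 0.001
t 27.65 pos [ 0.3669 -0.3457  0.0807] clampxy [-0.0736 -0.0004] yaw 65.95 z [-4.e-04  3.e-04 -1.e+00] F [-4.9  2.4  2.2] w 0.005
```

View pics/s17c.png

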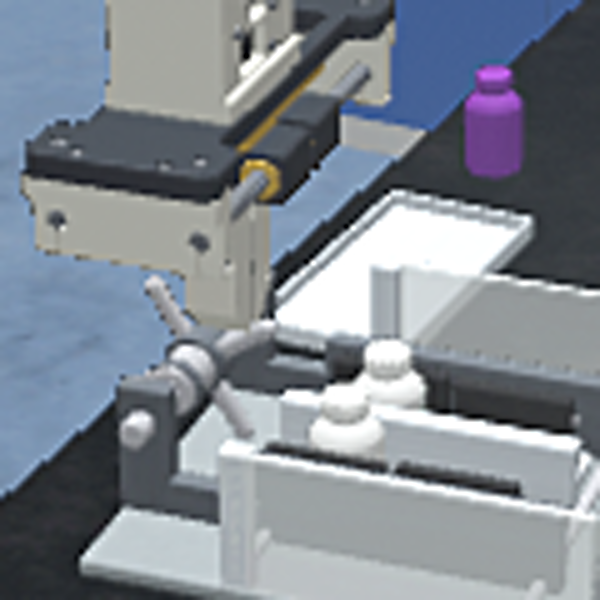

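{"method": "play_rows", "body": {
  "rows": [
    [[0,0.003,0],[0,0,0],-1],
    [[0,0.006,0],[0,0,0],-1],
    [[0,0.009,0],[0,0,0],-1],
    [[0,0.012,0],[0,0,0],-1],
    [[0,0.012,0],[0,0,0],-1]
  ]
}}

```text
clock: 28.15
position: [0.3679, -0.3459, 0.0799]
ee_rot: [-2.629, -1.703, 0.005]
force: [-17.6, 9.4, 14.4]
width: 0.007
```

```bash
python3 - <<'E'
from h import *
snap("side","s18"); crop("s18",180,170,300,290,5,"s18c"); st()
E
```

```text
t 28.2 pos [ 0.3679 -0.346   0.08  ] clampxy [-0.0726 -0.0002] yaw 65.88 z [-0.0074  0.0057 -1.    ] F [-17.5   6.8  14.3] w 0.006
```

View pics/s18c.png

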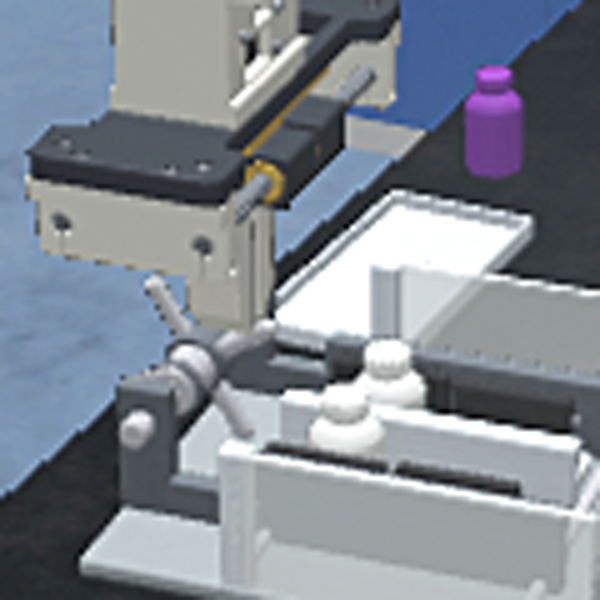

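{"method": "play_rows", "body": {
  "rows": [
    [[0,-0.012,0],[0,0,0],-1],
    [[0,-0.015,-0.02],[0,0,0],-1],
    [[0,-0.015,-0.08],[0,0,0],-1],
    [[0,-0.015,-0.16],[0,0,0],-1],
    [[0,-0.015,-0.25],[0,0,0],-1],
    [[0,-0.015,-0.34],[0,0,0],-1],
    [[0,-0.015,-0.43],[0,0,0],-1],
    [[0,-0.015,-0.46],[0,0,0],-1],
    [[0,-0.015,-0.46],[0,0,0],-1]
  ]
}}

```text
clock: 29.1
position: [0.3677, -0.3467, 0.3147]
ee_rot: [2.629, 1.706, 0.005]
force: [-0.2, -0.1, -0.4]
width: 0.004
```

```bash
python3 - <<'E'
from h import *
st(); snap("side","s19"); crop("s19",180,120,380,320,4,"s19c"); share((*W(.18,0),.31),65.77)
E
```

```text
t 29.1 pos [ 0.3677 -0.3467  0.3147] clampxy [-0.0724 -0.0009] yaw 65.98 z [ 0.007  -0.0044 -1.    ] F [-0.2 -0.1 -0.4] w 0.004
shift [-0.0009  0.5067  0.0078] turn [0.0047 0.0006 0.0036]
```

View pics/s19c.png

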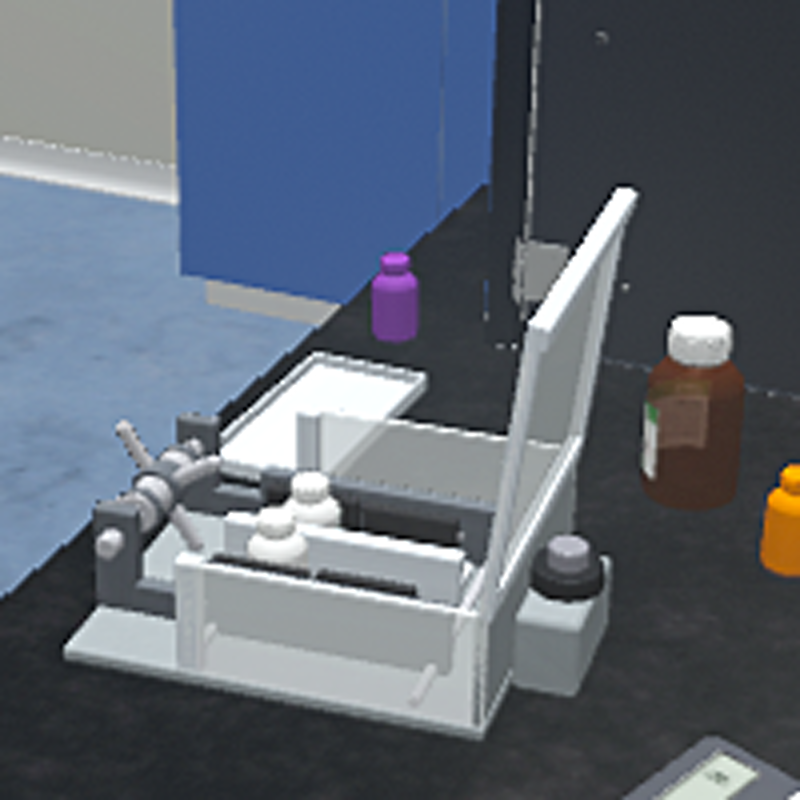

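{"method": "play_rows", "body": {
  "rows": [
    [[0,0.06,0],[0,0,0],-1],
    [[0,0.15,0],[0,0,0],-1],
    [[0,0.24,0],[0,0,0],-1],
    [[0,0.33,0],[0,0,0],-1],
    [[0,0.42,0],[0,0,0],-1],
    [[0,0.48,0],[0,0,0],-1],
    [[0,0.507,0],[0.005,0,0.004],-1],
    [[0,0.507,0],[0.005,0,0.004],-1],
    [[0,0.507,0],[0.005,0,0.004],-1]
  ]
}}

```text
clock: 30.05
position: [0.5969, -0.4485, 0.3093]
ee_rot: [-2.634, -1.701, 0.006]
force: [-0.6, -0.3, -0.1]
width: 0.007
```

```bash
python3 - <<'E'
from h import *
st(); snap("side","s20"); crop("s20",180,20,380,320,2,"s20c"); share((*W(.18,0),.196),65.77)
im,d,K,R,t=snap("wrist","w20")
E
```

```text
t 30.05 pos [ 0.5969 -0.4485  0.3093] clampxy [0.1783 0.0003] yaw 65.71 z [-0.0065  0.0027 -1.    ] F [-0.6 -0.3 -0.1] w 0.007
shift [-0.0003  0.0056  0.2281] turn [-0.006   0.0001 -0.0013]
```

View pics/s20.png

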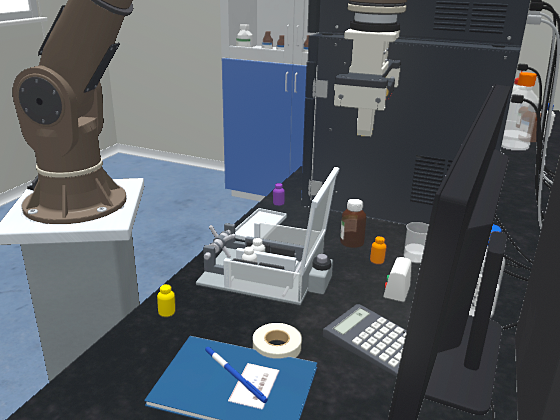

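View pics/w20.png

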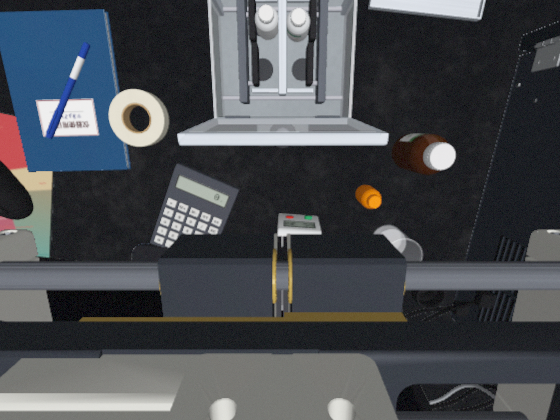

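{"method": "play_rows", "body": {
  "rows": [
    [[0,0.004,0.05],[-0.005,0,0],-1],
    [[0,0.004,0.11],[-0.005,0,0],-1],
    [[0,0.004,0.17],[-0.005,0,0],-1],
    [[0,0.004,0.22],[-0.005,0,0],-1],
    [[0,0.004,0.226],[-0.005,0,0],-1],
    [[0,0.004,0.226],[-0.005,0,0],-1],
    [[0,0.004,0.226],[-0.005,0,0],-1]
  ]
}}

```text
clock: 30.85
position: [0.599, -0.4496, 0.2]
ee_rot: [2.637, 1.703, 0.002]
force: [-0.4, 0.1, -0.1]
width: 0.002
```

```bash
python3 - <<'E'
from h import *
st(); snap("side","s21"); crop("s21",200,60,400,310,3,"s21c")
for x,z in [(.1185,.196),(.0873,.1932),(.0578,.1824),(.0321,.1644),(.0121,.1403),(-.0011,.1119),(-.0065,.081)]: share((*W(x,0),z),65.77)
E
```

```text
t 30.85 pos [ 0.599  -0.4496  0.2   ] clampxy [0.1807 0.0002] yaw 65.72 z [ 0.0023 -0.0016 -1.    ] F [-0.4  0.1 -0.1] w 0.002
shift [-0.0004 -0.1248  0.0076] turn [ 0.003   0.0006 -0.0008]
shift [-0.0004 -0.1872  0.013 ] turn [ 0.003   0.0006 -0.0008]
shift [-0.0005 -0.2463  0.0345] turn [ 0.003   0.0006 -0.0008]
shift [-0.0005 -0.2978  0.0703] turn [ 0.003   0.0006 -0.0008]
shift [-0.0005 -0.338   0.1184] turn [ 0.003   0.0006 -0.0008]
shift [-0.0005 -0.3645  0.1751] turn [ 0.003   0.0006 -0.0008]
shift [-0.0004 -0.3755  0.2369] turn [ 0.003   0.0006 -0.0008]
```

View pics/s21c.png

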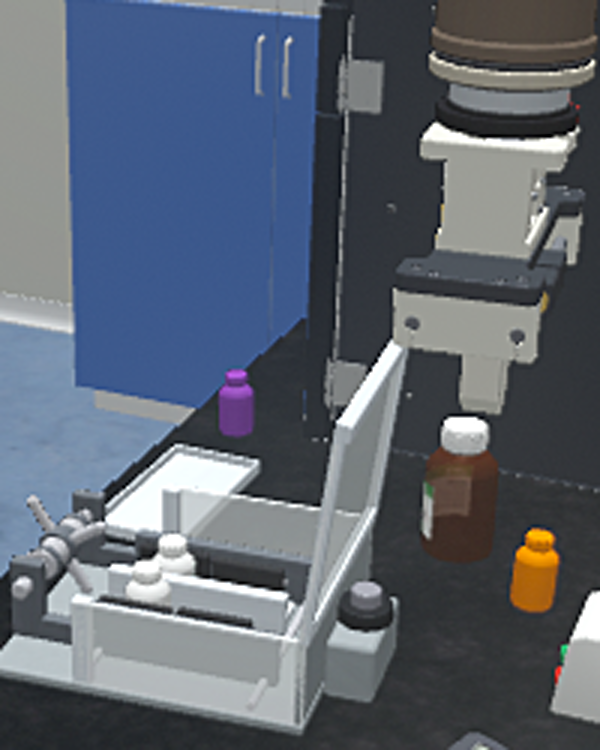

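{"method": "play_rows", "body": {
  "rows": [
    [[0,-0.03,0.008],[0.003,0,0],-1],
    [[0,-0.06,0.008],[0.003,0,0],-1],
    [[0,-0.09,0.008],[0.003,0,0],-1],
    [[0,-0.11,0.008],[0.003,0,0],-1],
    [[0,-0.13,0.008],[0.003,0,0],-1],
    [[0,-0.15,0.01],[0.003,0,0],-1],
    [[0,-0.17,0.012],[0.003,0,0],-1],
    [[0,-0.187,0.013],[0.003,0,0],-1]
  ]
}}

```text
clock: 31.7
position: [0.5127, -0.4102, 0.191]
ee_rot: [-2.636, -1.703, 0.003]
force: [1.4, -0.7, -1.9]
width: 0.007
```

```bash
python3 - <<'E'
from h import *
st(); snap("side","s22"); crop("s22",200,60,400,310,3,"s22c")
E
```

```text
t 31.7 pos [ 0.5127 -0.4102  0.191 ] clampxy [0.0858 0.0007] yaw 65.72 z [-0.0031  0.0015 -1.    ] F [ 1.4 -0.7 -1.9] w 0.007
```

View pics/s22c.png

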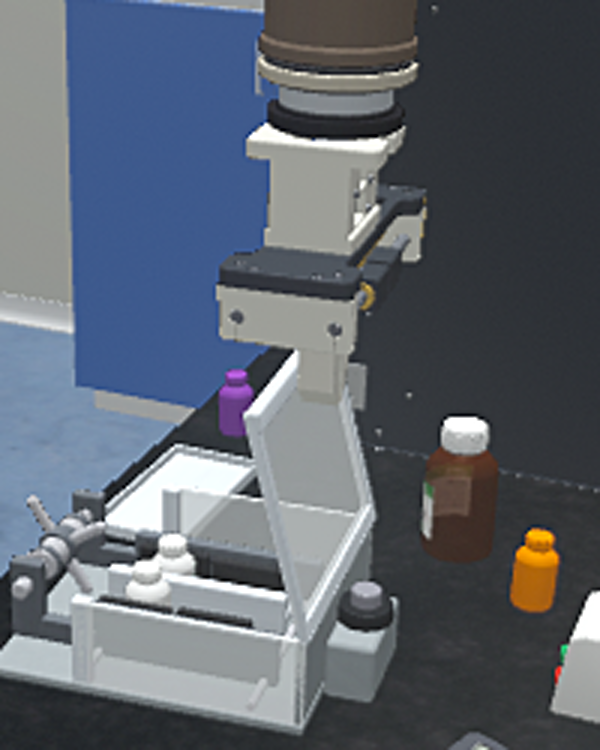

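{"method": "play_rows", "body": {
  "rows": [
    [[0,-0.03,0.009],[0,0,0],-1],
    [[0,-0.059,0.021],[0,0,0],-1],
    [[0,-0.085,0.038],[0,0,0],-1],
    [[0,-0.11,0.057],[0,0,0],-1],
    [[0,-0.132,0.08],[0,0,0],-1],
    [[0,-0.15,0.106],[0,0,0],-1],
    [[0,-0.165,0.134],[0,0,0],-1],
    [[0,-0.177,0.162],[0,0,0],-1],
    [[0,-0.183,0.19],[0,0,0],-1],
    [[0,-0.183,0.19],[0,0,0],-1]
  ]
}}

```text
clock: 32.75
position: [0.4281, -0.3717, 0.0948]
ee_rot: [-2.634, -1.701, 0.005]
force: [0.3, 0.4, -0.4]
width: 0.007
```

```bash
python3 - <<'E'
from h import *
st(); snap("side","s23"); crop("s23",200,60,400,310,3,"s23c")
E
```

```text
t 32.75 pos [ 0.4281 -0.3717  0.0948] clampxy [-0.0072  0.0011] yaw 65.71 z [-0.0062  0.0037 -1.    ] F [ 0.3  0.4 -0.4] w 0.007
```

View pics/s23c.png

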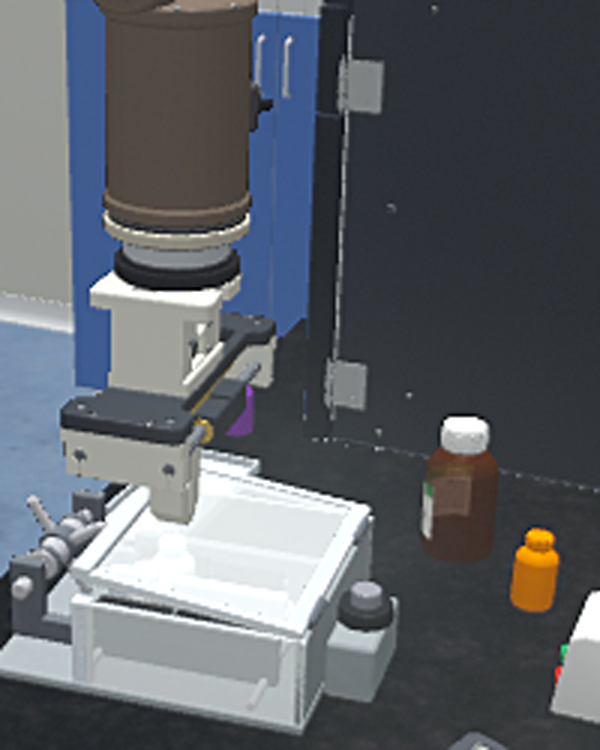

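{"method": "play_rows", "body": {
  "rows": [
    [[0,-0.01,0.008],[0,0,0],-1],
    [[0,-0.015,0.016],[0,0,0],-1],
    [[0,-0.015,0.022],[0,0,0],-1],
    [[0,-0.015,0.025],[0,0,0],-1],
    [[0,-0.015,0.028],[0,0,0],-1],
    [[0,-0.015,0.03],[0,0,0],-1],
    [[0,-0.015,0.03],[0,0,0],-1]
  ]
}}

```text
clock: 33.5
position: [0.4228, -0.3697, 0.0815]
ee_rot: [-2.637, -1.703, 0.003]
force: [0.1, 0.5, 0.9]
width: 0.005
```

{"method": "play_rows", "body": {
  "rows": [
    [[0,0,0.003],[0,0,0],-1],
    [[0,0,0.006],[0,0,0],-1],
    [[0,0,0.008],[0,0,0],-1],
    [[0,0,0.01],[0,0,0],-1],
    [[0,0,0.01],[0,0,0],-1]
  ]
}}

```text
clock: 34.0
position: [0.4231, -0.3699, 0.0805]
ee_rot: [-2.638, -1.703, -0.002]
force: [-12.7, 12.4, 52.6]
width: 0.009
```

```bash
python3 - <<'E'
from h import *
st(); snap("side","s24"); crop("s24",180,150,380,320,4,"s24c")
E
```

```text
t 34.0 pos [ 0.4231 -0.3699  0.0805] clampxy [-0.0125  0.0006] yaw 65.69 z [-1.e-04  2.e-03 -1.e+00] F [-12.7  12.4  52.6] w 0.009
```

View pics/s24c.png

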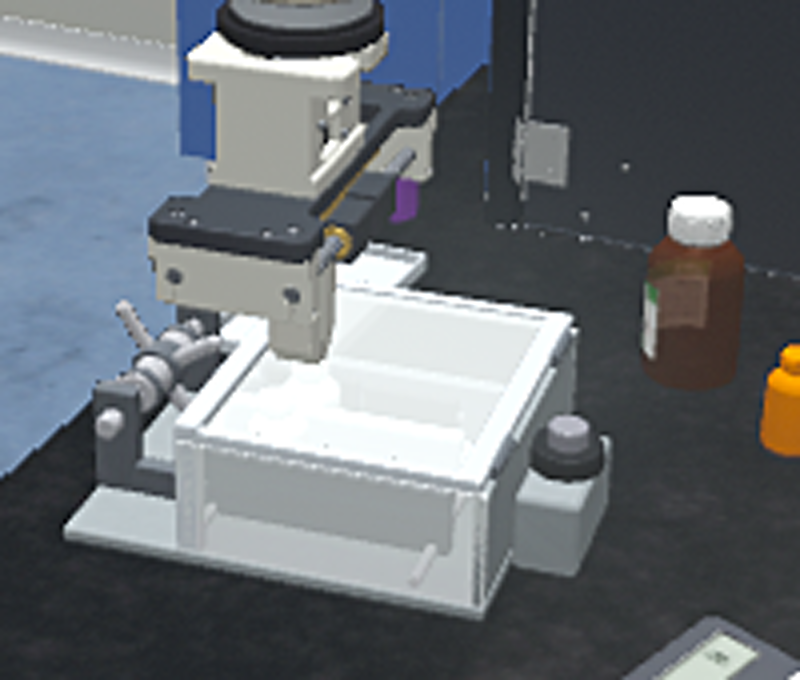

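{"method": "play_rows", "body": {
  "rows": [
    [[0,0,-0.02],[0,0,0],-1],
    [[0,0,-0.08],[0,0,0],-1],
    [[0,0,-0.14],[0,0,0],-1],
    [[0,0,-0.14],[0,0,0],-1]
  ]
}}

```text
clock: 34.45
position: [0.4248, -0.3716, 0.1502]
ee_rot: [2.636, 1.703, 0.001]
force: [0.2, 0.1, -0.2]
width: 0.008
```

```bash
python3 - <<'E'
from h import *
st(); share((*W(.1225,0),.15),65.77)
im,d,K,R,t=snap("side","s25")
crop("s25",180,150,380,320,4,"s25c")
E
```

```text
t 34.45 pos [ 0.4248 -0.3716  0.1502] clampxy [-0.0102 -0.0001] yaw 65.72 z [ 0.0025 -0.0023 -1.    ] F [ 0.2  0.1 -0.2] w 0.008
shift [0.0005 0.2653 0.0013] turn [ 0.0031  0.0011 -0.0009]
```

View pics/s25c.png

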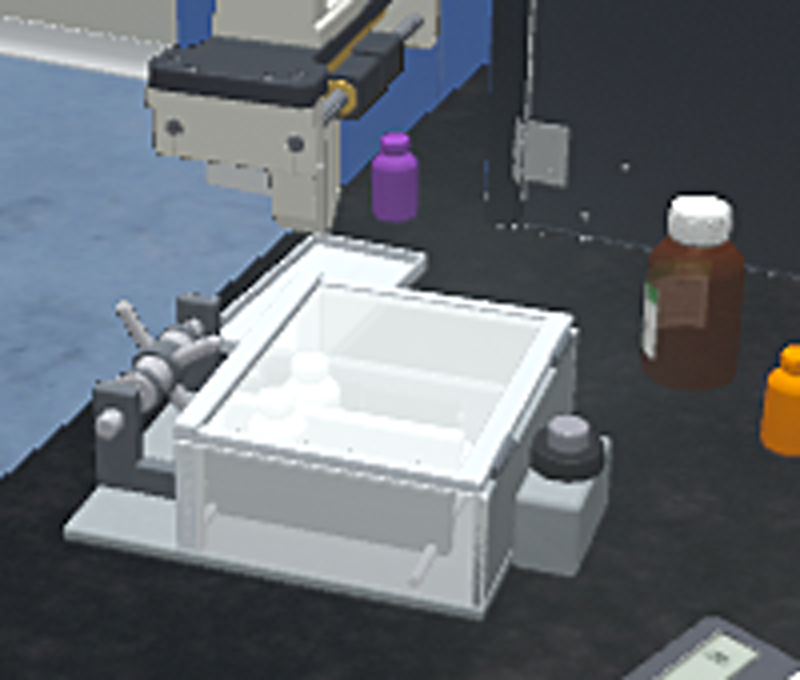

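```bash
python3 - <<'E'
from h import *
im,d,K,R,t=ld("s25")
for p in [(568,425),(568,432),(190,432),(205,420),(305,300),(550,330),(470,470),(300,445)]:
    u,v=180+p[0]/4,150+p[1]/4; X=dep(K,R,t,u,v,d[int(round(v)),int(round(u))]); print(p,X[2].round(4),inv(X).round(4))
for z in (.05,.055,.06): print(z,inv(ray(K,R,t,180+568/4,150+427/4,z)))
E
```

```text
(568, 425) 0.0639 [ 0.1195 -0.004 ]
(568, 432) 0.0625 [ 0.1205 -0.0079]
(190, 432) 0.0728 [-0.0364 -0.0819]
(205, 420) 0.075 [-0.0326 -0.0733]
(305, 300) 0.0731 [-0.0325  0.0596]
(550, 330) 0.0742 [0.0928 0.0669]
(470, 470) 0.0766 [ 0.0931 -0.0781]
(300, 445) 0.0752 [ 0.0155 -0.0803]
0.05 [0.11489963 0.01813637]
0.055 [0.11670793 0.00955334]
0.06 [0.11851623 0.00097031]
```

{"method": "play_rows", "body": {
  "rows": [
    [[0,0.07,0],[0,0,0],-1],
    [[0,0.15,0],[0,0,0],-1],
    [[0,0.22,0],[0,0,0],-1],
    [[0,0.265,0],[0.003,0,0],-1],
    [[0,0.265,0],[0.003,0,0],-1],
    [[0,0.265,0],[0.003,0,0],-1],
    [[0,0.265,0],[0.003,0,0],-1]
  ]
}}

```text
clock: 35.2
position: [0.5425, -0.424, 0.1454]
ee_rot: [-2.634, -1.7, 0.007]
force: [0.3, 0.4, 0.2]
width: 0.003
```

```bash
python3 - <<'E'
from h import *
st(); share((*W(.1225,0),.072),65.77); snap("side","s26"); crop("s26",180,150,380,320,4,"s26c")
E
```

```text
t 35.2 pos [ 0.5425 -0.424   0.1454] clampxy [0.1187 0.0003] yaw 65.69 z [-0.0072  0.0035 -1.    ] F [0.3 0.4 0.2] w 0.003
shift [-0.0007  0.0088  0.1467] turn [-0.0076 -0.0002 -0.0014]
```

View pics/s26c.png

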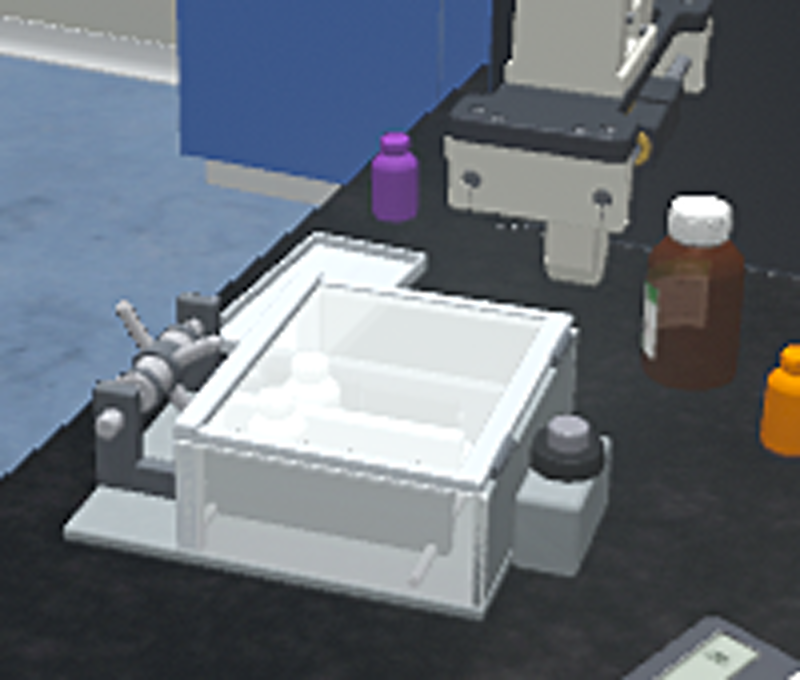

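{"method": "play_rows", "body": {
  "rows": [
    [[0,0.007,0.03],[-0.007,0,0],-1],
    [[0,0.007,0.07],[-0.007,0,0],-1],
    [[0,0.007,0.11],[-0.007,0,0],-1],
    [[0,0.007,0.13],[-0.007,0,0],-1],
    [[0,0.007,0.145],[-0.007,0,0],-1],
    [[0,0.007,0.145],[-0.007,0,0],-1],
    [[0,0.007,0.145],[-0.007,0,0],-1]
  ]
}}

```text
clock: 35.95
position: [0.5468, -0.4259, 0.0743]
ee_rot: [2.637, 1.704, 0.001]
force: [-0.4, -0.6, -0.2]
width: 0.005
```

```bash
python3 - <<'E'
from h import *
st(); snap("side","s27"); crop("s27",270,170,370,270,6,"s27c")
E
```

```text
t 35.95 pos [ 0.5468 -0.4259  0.0743] clampxy [0.1233 0.0004] yaw 65.72 z [ 0.0017 -0.001  -1.    ] F [-0.4 -0.6 -0.2] w 0.005
```

View pics/s27c.png

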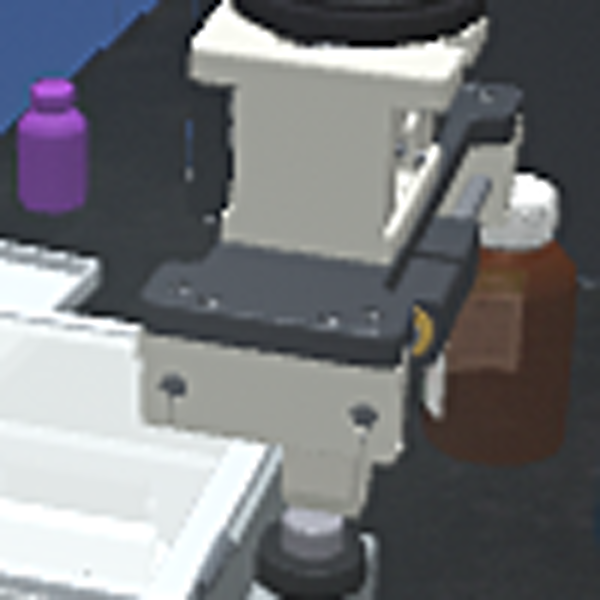

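{"method": "play_rows", "body": {
  "rows": [
    [[0,0,0.006],[0,0,0],-1],
    [[0,0,0.012],[0,0,0],-1],
    [[0,0,0.016],[0,0,0],-1],
    [[0,0,0.019],[0,0,0],-1],
    [[0,0,0.019],[0,0,0],-1]
  ]
}}

```text
clock: 36.5
position: [0.5471, -0.4259, 0.0645]
ee_rot: [2.637, 1.704, 0.002]
force: [1.5, -0.9, 4.4]
width: 0.002
```

```bash
python3 - <<'E'
from h import *
st(); snap("side","s28"); crop("s28",270,170,370,270,6,"s28c")
E
```

```text
t 36.5 pos [ 0.5471 -0.4259  0.0645] clampxy [0.1237 0.0004] yaw 65.73 z [ 0.0021 -0.0012 -1.    ] F [ 1.5 -0.9  4.4] w 0.002
```

View pics/s28c.png

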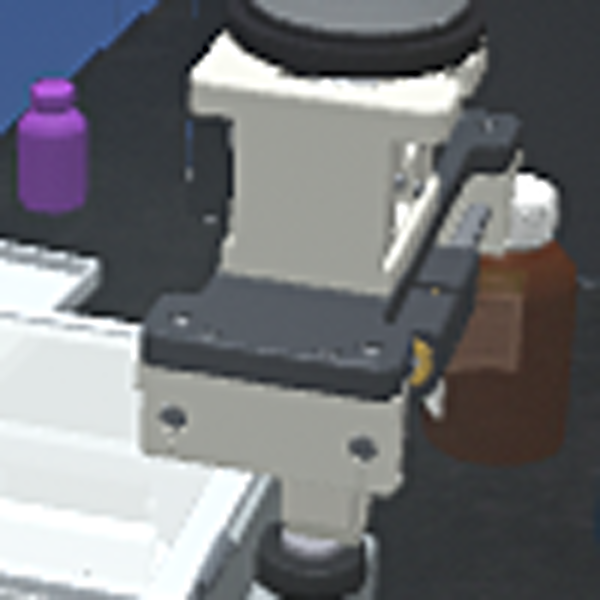

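Force 4.4 N: near full travel. A little further until a hard stop shows.

{"method": "play_rows", "body": {
  "rows": [
    [[0,0,0.002],[0,0,0],-1],
    [[0,0,0.004],[0,0,0],-1],
    [[0,0,0.005],[0,0,0],-1],
    [[0,0,0.005],[0,0,0],-1]
  ]
}}

```text
clock: 36.95
position: [0.5472, -0.4261, 0.064]
ee_rot: [2.637, 1.703, 0.003]
force: [-2.7, 3.1, 20.6]
width: 0.007
```

{"method": "play_rows", "body": {
  "rows": [
    [[0,0,0.005],[0,0,0],-1],
    [[0,0,-0.02],[0,0,0],-1],
    [[0,0,-0.1],[0,0,0],-1],
    [[0,0,-0.19],[0,0,0],-1],
    [[0,0,-0.28],[0,0,0],-1],
    [[0,-0.05,-0.36],[0,0,0],-1],
    [[0,-0.15,-0.4],[0,0,0],-1],
    [[0,-0.25,-0.4],[0,0,0],-1],
    [[0,-0.35,-0.4],[0,0,0],-1],
    [[0,-0.45,-0.4],[0,0,0],-1]
  ]
}}

```text
clock: 37.95
position: [0.3424, -0.3331, 0.2608]
ee_rot: [-2.638, -1.705, -0.001]
force: [-0.7, -0.3, 1.4]
width: 0.004
```

{"method": "play_rows", "body": {
  "rows": [
    [[0,-0.06,0],[0,0,0],-1],
    [[0,-0.1,0],[0,0,0],-1],
    [[0,-0.1,0],[0,0,0],-1],
    [[0,-0.1,0],[0,0,0],-1],
    [[0,-0.1,0],[0,0,0],-1]
  ]
}}

```text
clock: 38.45
position: [0.2998, -0.3141, 0.2612]
ee_rot: [2.637, 1.705, 0.001]
force: [-0.4, -0.3, 0.0]
width: 0.007
```

```bash
python3 - <<'E'
from h import *
st(); snap("side","s30"); crop("s30",180,150,380,320,4,"s30c"); snap("top","t30"); crop("t30",260,120,420,280,5,"t30c"); snap("wrist","w30")
E
```

```text
t 38.45 pos [ 0.2998 -0.3141  0.2612] clampxy [-0.1478  0.0009] yaw 65.76 z [ 9.e-04 -7.e-04 -1.e+00] F [-0.4 -0.3  0. ] w 0.007
```

View pics/s30c.png

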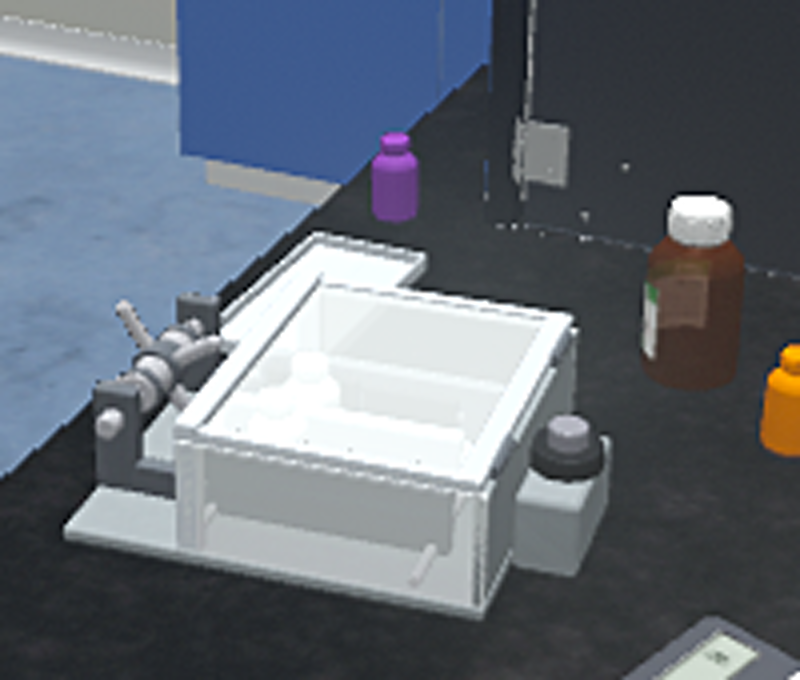

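View pics/t30c.png

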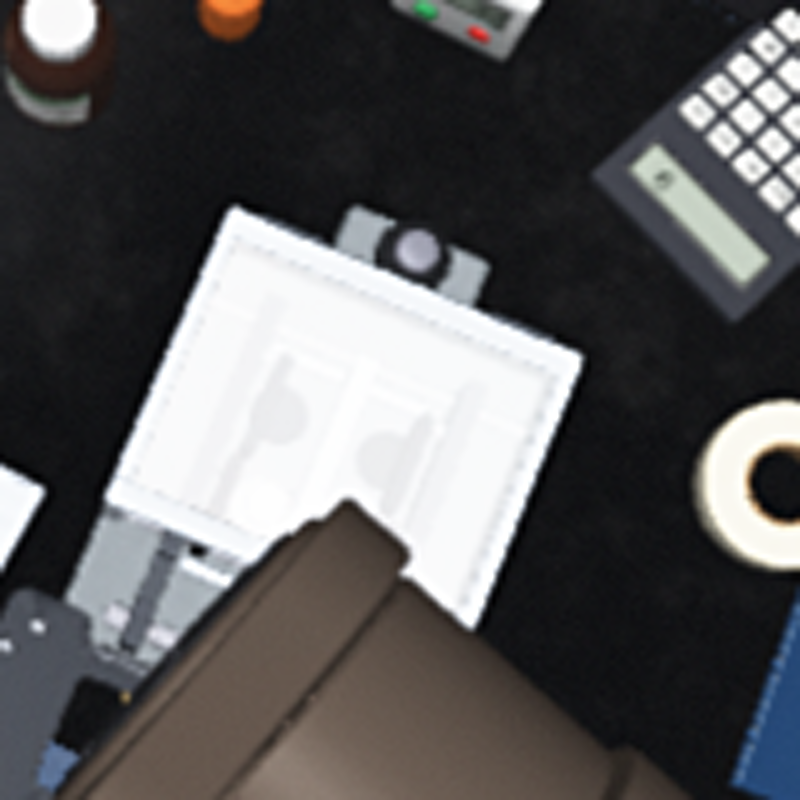

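```bash
python3 - <<'E'
from cell import arm
print(arm.sign_off())
E
```

```text
the job is handed in; nothing more can be done
None
```

I finished every step in the order asked and handed the job in at about 38.5 s. The sign-off gives no verdict.

- **Bottles:** There were two white bottles. I stood one on each side of the middle bar, on the front-left and front-right places. The left one shifted about 6–8 mm toward the back while the arm was away, but it stayed upright between the bar and the jaw.
- **Turnbuckle:** Seven pushes brought it to its stop. On the last push the force rose to about 19 N with no more movement, and the spokes stood at the angle expected for 12 rad.
- **Lid:** It reads level, about 73–77 mm above the bench all round, so it is closed. I overshot on the closing push: the force briefly reached about 53 N through the fingertips. That is below the 120 N wrist limit. The 40 N limit covers the arm and gripper body, and I assumed it does not apply to the fingers.
- **Start button:** Pressed until 4.4 N, about its full spring force, then 20 N against a hard stop. I could not read its travel directly; from the fingertip height it was about 5–7 mm.

In the last pictures, both bottles were upright under the closed lid. The brown, orange and purple bottles were where they had been, and the robot was touching nothing.

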